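# Set up the bending jig with its twist-lock posts

### The job

Set up the bending jig: hang every post you find, the one on the bench and those under the hood of the carousel (turn it by its knob to bring each one into the open window), in a collar of the jig, one post to a collar, any collar. Lower each with its lugs through the entry slots and twist it clockwise until the lugs drop fully into the locking notches. Leave the wax tin standing on the carousel and do not disturb the other things on the bench.

Things in the scene. Friction and masses are not known exactly. Their poses are not given: they have to be found in the camera images.
- post_d_mid (a point): The post on the bench in front of the jig, always there. All posts are alike, 104 mm tall, about 0.35 kg. This point: on its axis 52 mm above its foot; own x along lugs and grip bar (a half turn is the same), z up. Heavy steel foot, 48 mm diameter, 20 mm high; shaft 36 mm; two opposite lugs: 82 mm over both ends, 10 mm wide, 20 to 28 mm above the foot. More under post_a.
- post_a_mid (a point): Post that may stand in a carousel bay (None if absent). Like post_d; above the shaft a wooden disc, 60 mm diameter, 54 to 68 mm above the foot, then a dark wooden grip bar along own x, 54 mm long, 20 mm thick, 68 to 104 mm above the foot: grip it across its thickness.
- post_b_mid (a point): Post that may stand in a carousel bay (None if absent). Like post_d and post_a.
- post_c_mid (a point): Post that may stand in a carousel bay (None if absent). Like post_d and post_a.
- collar_1_top (a point): Steel bayonet collar fixed on the 18 mm jig board: 98 mm across, 53 mm high, bore 58 mm. This point: on its axis, level with its top. Own x: line of its two entry slots, opposite, 24 mm wide, open at the top (a half turn is the same); z up. A post enters with lugs along x until they rest on a ledge, its middle point then 13 mm above this point. More under collar_2.
- collar_2_top (a point): Second of the four collars, like collar_1, own heading. From the ledge the post turns CLOCKWISE seen from above by 60 deg, lugs passing under a roof (5 mm of lift there), to where each lug drops 10 mm into a 22 mm wide notch; an end stop lies about 10 deg further. Locked: middle point 3 mm above the collar's point, post x at -60 deg from collar x, foot clear of the board.
- collar_3_top (a point): Third collar, like collar_1 and collar_2, own heading. Collars are at least 100 mm apart; locked posts stand 55 mm above the collar's top.
- collar_4_top (a point): Fourth collar, like collar_1 and collar_2, own heading.
- stand_axis (a point): Fixed stand of the carousel; this point is on the turning axis at the turntable's upper face, 22 mm above the bench. Turntable: wooden disc, 290 mm diameter, four bays 100 mm from the axis. A clear hood 320 mm square (roof 146 to 152 mm above the bench) covers it except a window 140 mm wide from 20 mm behind the axis out to own -x: posts lift out only there. Own z up.
- turn_knob (a point): Centre of the turntable's black grip bar, above the hood: 50 mm long (own x), 18 mm thick, 36 mm high (163 to 199 mm above the bench), on a 20 mm shaft on the turning axis; z up. Two bays lie along own +x and -x, two along own +y and -y. Turns either way without stop against 0.12 N m friction and stays put; what stands on the turntable rides along.
- wax_tin_mid (a point): Bystander: plain closed metal tin, 60 mm in diameter, 65 mm tall, standing in the fourth bay of the turntable; it may ride along but stays there. This point is its centre.
- glue_bottle: Bystander: white glue bottle, 64 mm in diameter, 170 mm tall; origin under its centre.
- mallet: Bystander: wooden mallet, lying at the side; about 325 mm long; origin under the middle of its handle.
- offcut: Bystander: wooden offcut 200 x 60 x 35 mm; origin under its centre.
Not all that is in view belongs to the job. There is more than one size of the part that bears wax_tin_mid; the job needs the middle-sized.

How it is judged:
By the outcome, as a careful person would: the job done as asked, in the order asked, and still so for the second after the job is handed in, with the robot touching nothing.
Of post_a, post_b, post_c only 2 to 3 are there at a start; the rules pass over those that are not, and their reading is None.
At some moment in a run one of post_d may be knocked a few centimetres aside while the robot is not near it.
It also fails if it takes over 210 s, if anything falls off the work surface, if the arm or the gripper's body presses on something with over 40 N, if the wrist force passes 120 N, or if a joint passes its speed limit or range.

### The arm

A 6-joint arm with a two-finger parallel gripper is mounted at the origin on the work surface. World frame = base frame: x ahead of the robot, y to its left, z up, the work surface at z = 0. Lengths are in mm, angles in rad, forces in N, time in s.
With the tool pointing down it reaches from about 350 to 775 mm from the base axis. Payload 7.3 kg.
Tool frame: the origin (TCP) lies on the centre line of the jaws, within the pads' length; the fingertips stand 17 mm ahead of it and the grasp point (between the pads) lies 2 mm behind it; z points along the fingers, y is the line along which they close (so a half turn about z gives the same grasp; the last joint's range is limited). The gripper opens to 92 mm and grips with 3 to 60 N. Pads are 19 mm wide; open, the fingers measure 130 mm over their backs; the gripper's body (75 mm by 190 mm) begins 47 mm behind the grasp point.
Start: joints at [-1.322, 0.342, 1.524, -0, 1.275, -0.146], TCP at [201.951, -484.625, 220.041] pointing down, gripper open.
Joint ranges: [-2.53, 2.53], [-0.77, 2.02], [0.04, 2.7], [-1, 4.14], [0.28, 2.66], [-3.11, 3.11]. Speed limits (rad/s): [2.57, 2.57, 3.14, 3.14, 3.14, 3.14].

### API

Orientations are given as [roll, pitch, yaw] about the fixed x, y, z axes, in that order (R = Rz(yaw) Ry(pitch) Rx(roll)).
In Python, from plant import bot gives the robot as it stands. The module is installed in compiled form; this text tells all that it offers.
- The arm moves only by the shell command python3 -m pendant 'ROWS'. ROWS is JSON, a list of rows, each a list of 3 entries, a list of its own where there are three numbers: the shift along the world's x, y, z as a fraction of full scale, then the turn, a rotation vector about the world's x, y, z as a fraction of full scale, then the opening, from -1 (shut) to 1 (fully open), so that 0 is half open. In form: [[[tx, ty, tz], [rx, ry, rz], claw], ...]. A call has exactly 10 rows; each row shifts and turns the commanded pose from where the row before left it; what a row does not reach is not made up. Full scale, the value 1, is 30 mm for a shift and 0.12 rad for a turn. A row lasts 1/12 s, in which the tool goes at most 41.7 mm and 7.16 degrees, less where a joint would pass 70% of its speed; a pose out of reach is approached as far as the arm can. A call with a number of a shift or a turn outside -1 to 1 is refused whole. A call with a gripper value outside its range is refused whole. The fingers move at their own pace and stop on an object; the grip force is fixed at half the most. Time passes only in rows, so rows that do not move let the fingers close, or fill a call up. It gives the time, the measured TCP pose, the force, the opening and the grip force at its end, in the units of the state.
- bot.get_obs(): the state, without advancing time (a new reading comes with each control period).
- bot.capture(name): name is "side" or "top" or "wrist"; returns the picture (384x512x3 uint8, blue, green, red); there is no depth.
- bot.camera_params(name): a dict with "fovy" (degrees; the focal length in pixels is half the picture's height over the tangent of half this angle, whatever the lens; pixels are square), "cx", "cy" (the principal point, pixels), "camera_from_world" (4x4, takes a point from world to camera coordinates). Camera axes: x right, y down, z forward; pixel columns grow to the right and rows downward; lengths in mm; the calibration is good to about 2 mm. The wrist camera is an equidistant fisheye: a pixel r from the principal point sees the ray r / f radians off the axis. A picture is of the moment at which its call begins: read the wrist's pose just before it. camera_params takes no time and is no camera call; for the wrist camera it gives the pose at the moment of the call.
- bot.close_job(): hands the job in; it is judged then, once.
The state is a dict: "time": time; "joint_positions": joint angles; "dq": joint speeds; "tau": joint torques, N m; "tool_pos": TCP position; "tcp_rot": TCP orientation; "contact_force": force on the tool from outside, world axes, zero at the start; "moment": the same for the moment, N m; "grip_width": finger opening in mm; "finger_force": force on a finger pad.
Only numpy, scipy, OpenCV 4.12 (cv2) and the standard library are available. Lean on these libraries where they do the work, as an engineer would, in place of code of your own. Each camera call takes 0.05 s, during which the arm holds its last target. There are 200 camera calls.

## Working session

There is one attempt and no reset: what is moved stays moved. The work goes in short steps, Python scripts to look and compute and a shell command to move; the robot and the scene stay as the last step left them, time stands still between calls to the robot, and variables do not carry over. Pictures are saved under pics/ and viewed, at most 14 in all, crops included, and the job is handed in when it is done.

```bash
mkdir -p pics; ls
python3 - <<'E'
from plant import bot
import cv2,json
for n in ["side","top","wrist"]:
    im=bot.capture(n); cv2.imwrite(f"pics/{n}0.png",im if n!="top" else cv2.resize(im,(800,600)))
    p=bot.camera_params(n); print(n,p["fovy"],p["cx"],p["cy"],p["camera_from_world"])
print(bot.get_obs())
E
```

```text
pics
side 56.906963697377336 248.9437533639297 187.8982014269511 [[ 9.95343209e-01 -9.31377598e-02  2.48445783e-02 -5.58569527e+02]
 [-3.00134865e-02 -5.44367522e-01 -8.38309723e-01  1.27533673e+02]
 [ 9.16028712e-02  8.33660218e-01 -5.44627906e-01  1.22074334e+03]
 [ 0.00000000e+00  0.00000000e+00  0.00000000e+00  1.00000000e+00]]
top 53.202102485227485 254.84357268580746 187.14711708357888 [[-1.21284912e-02 -9.99926178e-01  7.33090229e-04 -7.60327057e+00]
 [-9.83122730e-01  1.17908278e-02 -1.82566902e-01  5.64625374e+02]
 [ 1.82544781e-01 -2.93497874e-03 -9.83193159e-01  1.44325559e+03]
 [ 0.00000000e+00  0.00000000e+00  0.00000000e+00  1.00000000e+00]]
wrist 65.70646984690485 262.86146966857376 191.89922877418365 [[ 3.84160492e-01 -9.23265235e-01 -1.42189977e-03 -5.24455055e+02]
 [-8.87426170e-01 -3.69672311e-01  2.75349188e-01 -3.31553429e+01]
 [-2.54745970e-01 -1.04516448e-01 -9.61343228e-01  3.90914417e+02]
 [ 0.00000000e+00  0.00000000e+00  0.00000000e+00  1.00000000e+00]]
{'time': 0.15, 'joint_positions': array([-1.32199014e+00,  3.42584284e-01,  1.52479205e+00, -5.33852973e-06,
        1.27540617e+00, -1.46011544e-01]), 'dq': array([ 0.00040823, -0.00113368, -0.00366452, -0.00023641, -0.00115688,
       -0.00097422]), 'tau': array([ 1.47260827e-03, -4.31465828e+01, -2.44353873e+01,  7.17695849e-02,
        5.37088152e-02, -8.48692321e-05]), 'tool_pos': array([ 201.87144783, -484.29770325,  219.49533939]), 'tcp_rot': array([-3.14041473e+00, -1.68063487e-04,  3.94819188e-01]), 'contact_force': array([-0.10171753, -0.37649291, -0.90828472]), 'moment': array([-0.00105143,  0.02264226, -0.03594369]), 'finger_force': 0.0, 'grip_width': 92.3524340598268}
```

View pics/top0.png

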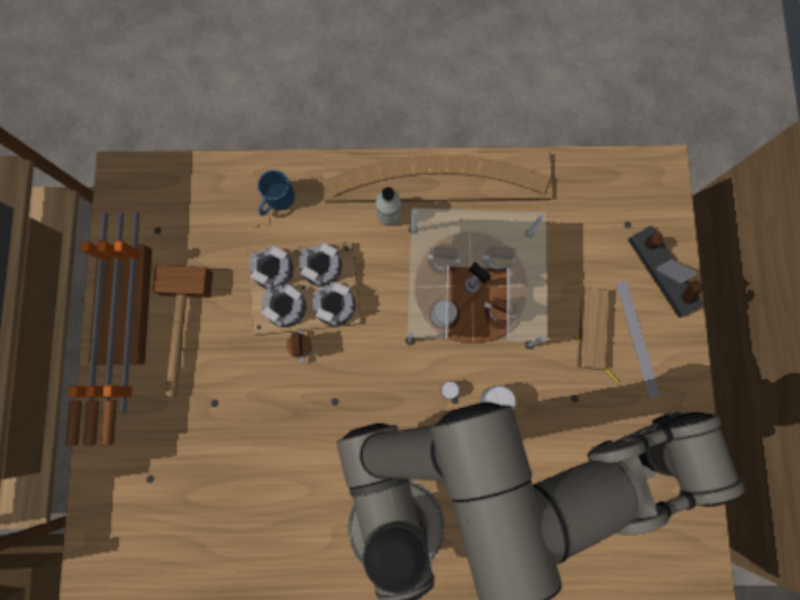

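View pics/side0.png

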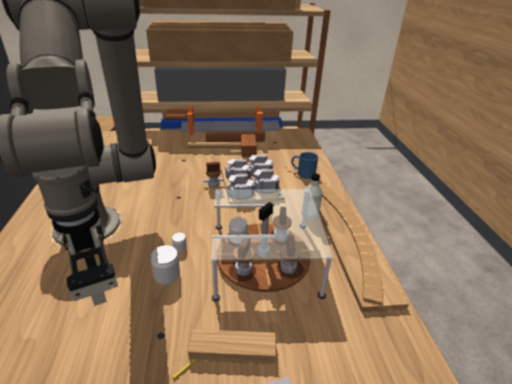

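The top view (800x600) shows:
- **Jig:** collars at (270,267), (320,263), (284,304) and (334,303), with the bench post at (298,345).
- **Carousel:** knob at (480,272), posts near (443,257), (498,257) and (500,312), and a tin at (443,312).
- **Look-alikes:** loose tins at (450,390) and (498,400). These are the wrong sizes, so I leave them alone.

The bench post is the only one of its kind.

```bash
cat > h.py <<'E'
import numpy as np,cv2
from plant import bot
from scipy.spatial.transform import Rotation as R
def ray(n,uv,p=None):
    p=p or bot.camera_params(n); f=192/np.tan(np.radians(p["fovy"])/2)
    d=np.array([uv[0]-p["cx"],uv[1]-p["cy"]])
    if n=="wrist":
        r=np.linalg.norm(d); th=r/f; v=np.r_[d/max(r,1e-9)*np.sin(th),np.cos(th)]
    else: v=np.r_[d/f,1]
    T=np.array(p["camera_from_world"]); return -T[:3,:3].T@T[:3,3], T[:3,:3].T@v
def pt(n,uv,z,p=None):
    c,v=ray(n,uv,p); return (c+v*(z-c[2])/v[2])
def proj(n,X,p=None):
    p=p or bot.camera_params(n); f=192/np.tan(np.radians(p["fovy"])/2)
    T=np.array(p["camera_from_world"]); q=T[:3,:3]@np.asarray(X,float)+T[:3,3]
    if n=="wrist":
        r=np.hypot(*q[:2]); return q[:2]/max(r,1e-9)*np.arctan2(r,q[2])*f+[p["cx"],p["cy"]]
    return q[:2]/q[2]*f+[p["cx"],p["cy"]]
def st():
    o=bot.get_obs(); print("t%.1f"%o["time"],"tcp",o["tool_pos"].round(1),"rpy",o["tcp_rot"].round(3),"F",o["contact_force"].round(1),"w%.1f"%o["grip_width"],"ff%.0f"%o["finger_force"],"q",o["joint_positions"].round(2)); return o
E
python3 - <<'E'
from h import *
s=.64
for k,uv,z in [("c1",(270,267),71),("c2",(320,263),71),("c3",(284,304),71),("c4",(334,303),71),("post",(298,342),104),("knob",(480,272),199),("tin",(443,312),87),("pA",(443,252),126),("pB",(498,250),126),("pC",(500,312),126),("leg1",(414,214),150),("leg2",(547,213),150),("leg3",(408,338),150),("leg4",(547,338),150)]:
    print(k,pt("top",(uv[0]*s,uv[1]*s),z).round())
p=bot.camera_params("wrist");T=p["camera_from_world"];o=st()
Rw=R.from_euler("xyz",o["tcp_rot"]).as_matrix()
print(Rw.T@(-T[:3,:3].T@T[:3,3]-o["tool_pos"]), (Rw.T@T[:3,:3].T).round(3), o["moment"])
E
```

```text
c1 [629. 303.  71.]
c2 [638. 179.  71.]
c3 [535. 266.  71.]
c4 [536. 144.  71.]
post [438. 225. 104.]
knob [ 582. -199.  199.]
tin [ 508. -122.   87.]
pA [ 648. -123.  126.]
pB [ 652. -255.  126.]
pC [ 501. -253.  126.]
leg1 [736. -54. 150.]
leg2 [ 735. -372.  150.]
leg3 [440. -35. 150.]
leg4 [ 436. -355.  150.]
t0.1 tcp [ 201.9 -484.3  219.5] rpy [-3.14  -0.     0.395] F [-0.1 -0.4 -0.9] w92.4 ff0 q [-1.32  0.34  1.52 -0.    1.28 -0.15]
[ 7.54590367e+01  1.60337201e-01 -1.64678786e+02] [[-0.001 -0.961 -0.276]
 [ 1.    -0.    -0.   ]
 [ 0.    -0.276  0.961]] [-0.00105143  0.02264226 -0.03594369]
```

```bash
python3 -m pendant '[[[0.4,0.5,0.4],[0,0,0],1],[[0.4,0.5,0.4],[0,0,0],1],[[0.4,0.5,0.4],[0,0,0],1],[[0.4,0.5,0.4],[0,0,0],1],[[0.4,0.5,0.4],[0,0,0],1],[[0.4,0.5,0.4],[0,0,0],1],[[0.4,0.5,0.4],[0,0,0],1],[[0.4,0.5,0.4],[0,0,0],1],[[0.4,0.5,0.4],[0,0,0],1],[[0.4,0.5,0.4],[0,0,0],1]]'
python3 -m pendant '[[[0.5,0.5,0],[0,0,-0.3],1],[[0.5,0.5,0],[0,0,-0.3],1],[[0.5,0.5,0],[0,0,-0.3],1],[[0.5,0.5,0],[0,0,-0.3],1],[[0.5,0.5,0],[0,0,-0.3],1],[[0.5,0.5,0],[0,0,-0.3],1],[[0.5,0.5,0],[0,0,-0.3],1],[[0.5,0.5,0],[0,0,-0.3],1],[[0,0,0],[0,0,-0.3],1],[[0,0,0],[0,0,0],1]]'
python3 - <<'E'
from h import *
st(); p=bot.camera_params("wrist"); im=bot.capture("wrist"); import pickle; pickle.dump(p,open("w1.p","wb"))
cv2.imwrite("pics/w1raw.png",im); cv2.imwrite("pics/w1.png",cv2.resize(im,(800,600),interpolation=cv2.INTER_CUBIC))
E
```

```text
time: 0.98
tool_pos: [322.3, -333.7, 340.4]
tcp_rot: [-3.141, 0.0, 0.395]
contact_force: [0.6, -0.6, -0.5]
grip_width: 91.7
finger_force: 0.0
time: 1.82
tool_pos: [442.4, -213.7, 339.6]
tcp_rot: [-3.141, 0.001, 0.072]
contact_force: [-0.3, -0.3, 0.5]
grip_width: 91.8
finger_force: 0.0
t1.8 tcp [ 442.4 -213.7  339.6] rpy [-3.141e+00  1.000e-03  7.200e-02] F [-0.3 -0.3  0.5] w91.8 ff0 q [-0.61  0.21  1.38 -0.    1.55  0.89]
```

View pics/w1.png

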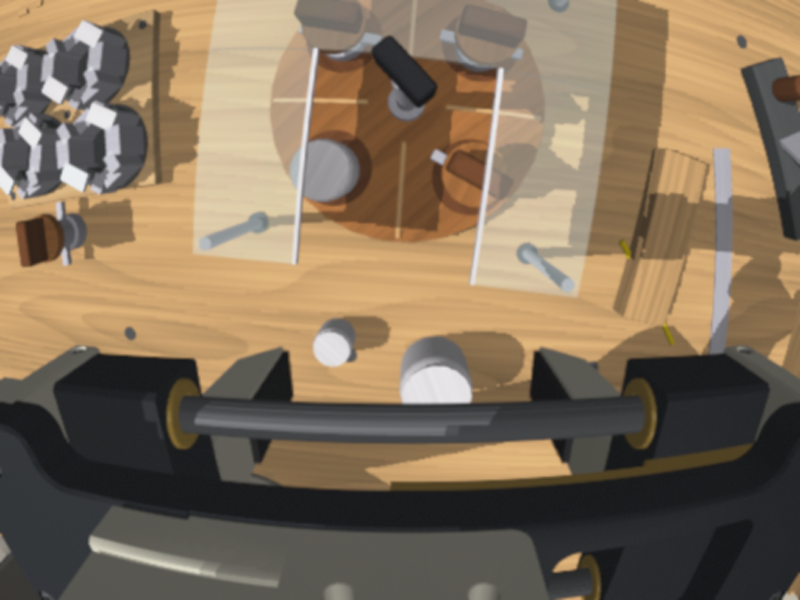

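The wrist view (800x600) shows the carousel well. The knob bar runs (382,45)–(425,95). The window edges are (316,50)–(296,263) and (500,70)–(473,283). The posts are at (332,20), (485,35) and (475,175), with the tin at (327,170). The bench post's bar is at (40,240).

Run:
```python
from h import *
import pickle; p=pickle.load(open("w1.p","rb"))
for k,a,z in [("knobEndA",(381,44),199),("knobEndB",(425,93),199),("knobshaft",(406,108),152),("winL0",(316,50),152),("winL1",(296,263),152),("winR0",(500,70),152),("winR1",(473,283),152),("hoodFL",(195,252),149),("hoodFR",(577,296),149),
 ("bayline_f0",(404,142),22),("bayline_f1",(401,236),22),("bayline_l0",(366,101),22),("bayline_l1",(276,100),22),("bayline_r0",(448,108),22),("bayline_r1",(538,117),22),("bl_b",(412,50),22),
 ("tin",(327,168),87),("pCend1",(455,160),126),("pCend2",(502,185),126),("pClug",(437,156),48),("pBend1",(460,20),126),("pBend2",(522,35),126),("pBlug1",(447,36),48),("pBlug2",(520,54),48),("pAlug2",(378,41),48),
 ("postd_e1",(40,222),104),("postd_e2",(40,262),104),("lug1",(62,205),26),("lug2",(67,263),26)]:
    print(k,pt("wrist",np.array(a)*.64,z,p).round(1)[:2])
```

```text
knobEndA [ 601.2 -182.6]
knobEndB [ 569.3 -213.5]
knobshaft [ 564.5 -201. ]
winL0 [ 608.  -129.5]
winL1 [ 440.5 -122.6]
winR0 [ 601.4 -269.4]
winR1 [ 434.  -262.9]
hoodFL [444.5 -32.4]
hoodFR [ 429.  -352.4]
bayline_f0 [ 546.1 -198.8]
bayline_f1 [ 448.  -202.5]
bayline_l0 [ 586.9 -157. ]
bayline_l1 [586.5 -61.5]
bayline_r0 [ 585.2 -241. ]
bayline_r1 [ 586.9 -335.9]
bl_b [ 644.7 -200. ]
tin [ 515.3 -132.8]
pCend1 [ 528.6 -242.8]
pCend2 [ 511.9 -283. ]
pClug [ 533.2 -232.2]
pBend1 [ 647.5 -238.6]
pBend2 [ 641.2 -290.5]
pBlug1 [ 655.6 -233.3]
pBlug2 [ 645.8 -306.5]
pAlug2 [ 645.4 -166.8]
postd_e1 [462.7 197. ]
postd_e2 [417.4 202.4]
lug1 [473.6 231. ]
lug2 [398.3 228.3]
```

```bash
python3 -m pendant '[[[0,0.73,0],[0,0,0],1],[[0,0.73,0],[0,0,0],1],[[0,0.73,0],[0,0,0],1],[[0,0.73,0],[0,0,0],1],[[0,0.73,0],[0,0,0],1],[[0,0.73,0],[0,0,0],1],[[0,0.73,0],[0,0,0],1],[[0,0.73,0],[0,0,0],1],[[0,0.73,0],[0,0,0],1],[[0,0.73,0],[0,0,0],1]]'
python3 -m pendant '[[[0,0.73,0],[0,0,0],1],[[0,0.73,0],[0,0,0],1],[[0,0.73,0],[0,0,0],1],[[0,0.73,0],[0,0,0],1],[[0,0.73,0],[0,0,0],1],[[0,0.73,0],[0,0,0],1],[[0,0.73,0],[0,0,0],1],[[0,0.73,0],[0,0,0],1],[[0,0.73,0],[0,0,0],1],[[0,0,0],[0,0,0],1]]'
python3 - <<'E'
from h import *
st(); p=bot.camera_params("wrist"); im=bot.capture("wrist"); import pickle; pickle.dump(p,open("w2.p","wb"))
cv2.imwrite("pics/w2raw.png",im); cv2.imwrite("pics/w2.png",cv2.resize(im[0:240,90:410],(800,600),interpolation=cv2.INTER_CUBIC))
E
```

```text
time: 2.7
tool_pos: [441.6, 4.7, 340.1]
tcp_rot: [3.141, 0.0, 0.071]
contact_force: [-0.0, 0.8, 0.2]
grip_width: 91.8
finger_force: 0.0
time: 3.53
tool_pos: [441.7, 203.7, 339.7]
tcp_rot: [-3.14, 0.0, 0.074]
contact_force: [-0.8, -0.0, -0.5]
grip_width: 91.9
finger_force: 0.0
t3.5 tcp [441.7 203.7 339.7] rpy [-3.14   0.     0.074] F [-0.8 -0.  -0.5] w91.9 ff0 q [0.27 0.2  1.39 0.   1.55 1.77]
```

View pics/w2.png

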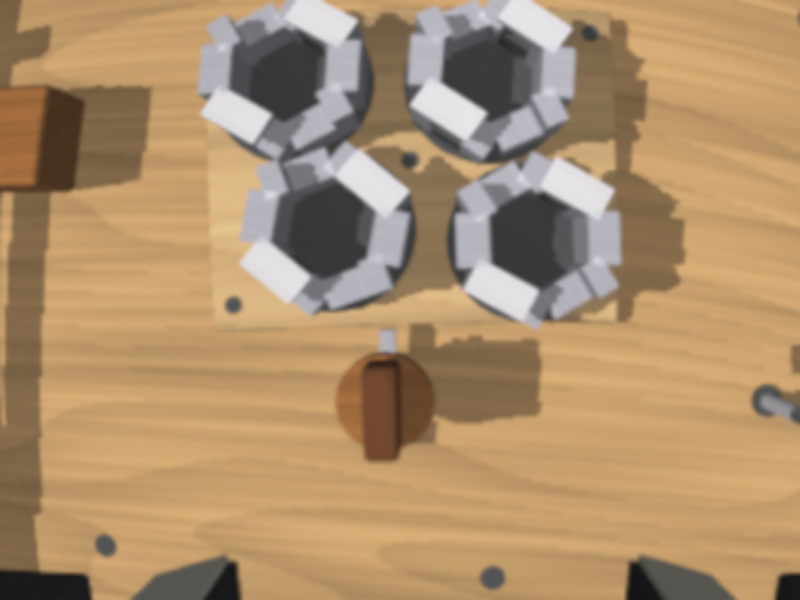

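Run:
```python
import cv2,numpy as np
im=cv2.imread("pics/w2raw.png")
c=lambda u,v:cv2.resize(im[max(0,v-35):max(0,v-35)+70,u-45:u+45],(396,308),interpolation=cv2.INTER_LANCZOS4)
A=np.vstack([np.hstack([c(204,35),c(286,35)]),np.hstack([c(221,92),c(304,95)])])
A=np.clip(A.astype(float)*1.0,0,255).astype(np.uint8)
cv2.imwrite("pics/w2c.png",A[:600])
```

```text
(no output)
```

View pics/w2c.png

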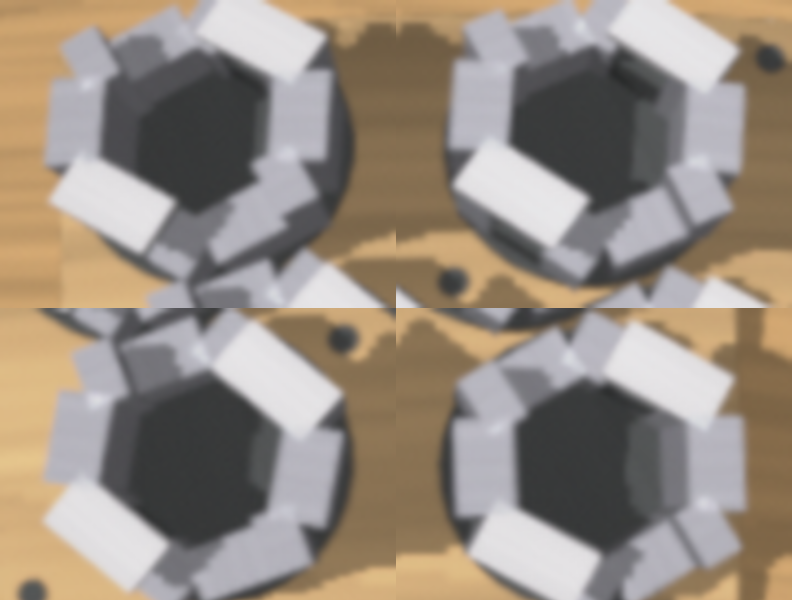

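The four collars are clear in this view, and the bench post stands at (381,410) in the crop. I can't tell the slot headings reliably, so I'm going closer.

```bash
python3 -m pendant '[[[0.24,0.07,-0.6],[0,0,-0.07],1],[[0.24,0.07,-0.6],[0,0,-0.07],1],[[0.24,0.07,-0.6],[0,0,-0.07],1],[[0.24,0.07,-0.6],[0,0,-0.07],1],[[0.24,0.07,-0.6],[0,0,-0.07],1],[[0.24,0.07,-0.6],[0,0,-0.07],1],[[0.24,0.07,-0.6],[0,0,-0.07],1],[[0.24,0.07,-0.6],[0,0,-0.07],1],[[0.24,0.07,-0.6],[0,0,-0.07],1],[[0,0,0],[0,0,0],1]]'
python3 - <<'E'
from h import *
st(); p=bot.camera_params("wrist"); im=bot.capture("wrist"); import pickle; pickle.dump(p,open("w3.p","wb"))
cv2.imwrite("pics/w3raw.png",im); cv2.imwrite("pics/w3.png",cv2.resize(im[0:216,118:406],(800,600),interpolation=cv2.INTER_LANCZOS4))
E
```

```text
time: 4.42
tool_pos: [506.1, 218.4, 174.5]
tcp_rot: [3.139, 0.006, -0.006]
contact_force: [-0.4, -0.5, -0.9]
grip_width: 91.8
finger_force: 0.0
t4.4 tcp [506.1 218.4 174.5] rpy [ 3.139  0.006 -0.006] F [-0.4 -0.5 -0.9] w91.8 ff0 q [ 0.27  0.43  1.52 -0.    1.2   1.85]
```

View pics/w3.png

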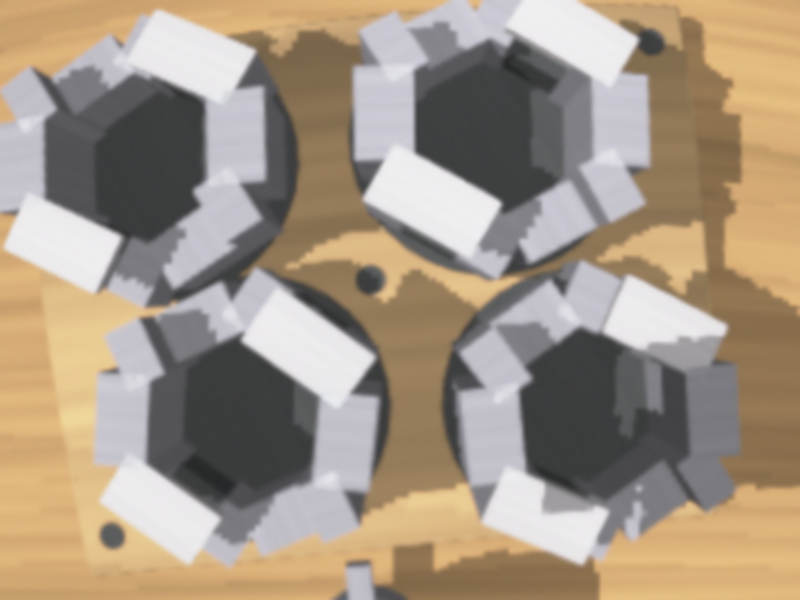

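Run:
```python
from h import *
import pickle; p=pickle.load(open("w3.p","rb"))
P=lambda u,z:pt("wrist",(118+u[0]*.36,u[1]*.36),z,p)[:2]
C={"BR":dict(p1=[(632,273),(728,325),(706,372),(602,320)],p2=[(508,466),(608,510),(588,565),(482,520)],L=[(460,392),(518,386),(527,475),(468,482)],Rr=[(687,362),(738,365),(740,455),(690,455)],k1=[(458,350),(488,323),(530,380),(497,400)],g1=[(493,325),(553,280),(580,318),(530,360)],d1=[(578,262),(622,280)]),
"TR":dict(p1=[(538,-18),(640,40),(612,87),(507,28)],p2=[(397,143),(502,205),(470,262),(363,197)],L=[(355,66),(412,66),(414,160),(354,160)],Rr=[(592,72),(646,74),(650,166),(596,160)],k2=[(578,165),(617,150),(645,205),(610,222)],k1=[(360,35),(392,12),(426,65),(394,80)],g2=[(518,235),(572,183),(598,230),(535,263)],d2=[(478,255),(498,278)]),
"LL":dict(p1=[(278,287),(376,355),(337,408),(240,340)],p2=[(135,455),(220,520),(192,566),(99,500)],L=[(98,372),(150,380),(148,467),(95,465)],Rr=[(320,392),(380,397),(373,490),(313,487)],k1=[(105,335),(138,318),(163,370),(130,385)],g1=[(150,320),(222,283),(243,330),(180,362)],d1=[(255,267),(283,285)]),
"TL":dict(p1=[(160,10),(256,55),(220,104),(125,60)],p2=[(32,193),(124,236),(97,294),(4,245)],L=[(-12,125),(45,122),(45,210),(-12,212)],Rr=[(207,88),(265,87),(266,180),(205,180)],k2=[(195,190),(230,170),(262,215),(228,235)],g2=[(163,280),(225,215),(245,245),(175,290)])}
for n,d in C.items():
    w={k:np.array([P(u,71) for u in v]) for k,v in d.items()}
    cp=(w["p1"].mean(0)+w["p2"].mean(0))/2; cb=(w["L"].mean(0)+w["Rr"].mean(0))/2
    c=(cp+cb)/2; print(n,"ctr plates",cp.round(1),"blocks",cb.round(1))
    for k in d:
        z=52 if k[0] in "g" else 71
        q=np.array([P(u,z) for u in d[k]])-c; m=q.mean(0)
        print("  ",k,"ang%.0f r%.0f"%(np.degrees(np.arctan2(m[1],m[0])),np.hypot(*m)),[("%.0f/%.0f"%(np.degrees(np.arctan2(a[1],a[0])),np.hypot(*a))) for a in q])
```

```text
BR ctr plates [543.  149.6] blocks [542.5 150. ]
   p1 ang-31 r39 ['-8/50', '-51/54', '-63/38', '5/34']
   p2 ang149 r38 ['115/37', '-177/31', '175/51', '129/54']
   L ang97 r39 ['80/51', '70/33', '125/33', '114/51']
   Rr ang-83 r38 ['-53/34', '-66/50', '-103/50', '-111/32']
   k1 ang65 r43 ['66/55', '52/52', '64/30', '80/38']
   g1 ang33 r38 ['51/48', '19/49', '11/34', '53/30']
   d1 ang5 r50 ['12/53', '-4/47']
TR ctr plates [643.6 184.7] blocks [644.2 184.9]
   p1 ang-39 r38 ['-14/49', '-58/54', '-73/37', '-2/30']
   p2 ang142 r38 ['107/36', '178/31', '167/51', '122/54']
   L ang90 r39 ['72/51', '62/34', '119/34', '108/51']
   Rr ang-89 r39 ['-61/33', '-70/50', '-108/50', '-116/33']
   k2 ang-123 r42 ['-125/29', '-106/38', '-122/54', '-136/49']
   k1 ang58 r42 ['60/54', '46/50', '58/30', '73/37']
   g2 ang-151 r41 ['-171/40', '-128/32', '-136/50', '-166/50']
   d2 ang174 r52 ['169/48', '177/55']
LL ctr plates [539.8 275.3] blocks [539.8 275.1]
   p1 ang-44 r38 ['-20/50', '-64/54', '-79/36', '-8/30']
   p2 ang136 r38 ['102/35', '170/31', '160/50', '115/54']
   L ang83 r38 ['65/51', '56/33', '111/32', '102/51']
   Rr ang-97 r39 ['-68/33', '-78/51', '-114/51', '-126/33']
   k1 ang49 r43 ['51/55', '38/50', '47/31', '64/38']
   g1 ang22 r38 ['40/50', '6/50', '-3/33', '44/31']
   d1 ang-16 r53 ['-10/55', '-22/51']
TL ctr plates [637.1 309.7] blocks [637.  310.7]
   p1 ang-37 r38 ['-14/50', '-58/53', '-70/36', '-1/31']
   p2 ang144 r37 ['109/35', '-179/30', '169/50', '123/53']
   L ang92 r40 ['73/53', '66/31', '123/34', '108/54']
   Rr ang-88 r39 ['-58/34', '-71/51', '-107/51', '-115/32']
   k2 ang-121 r42 ['-124/30', '-106/38', '-119/54', '-132/48']
   g2 ang-150 r44 ['-170/46', '-127/39', '-132/52', '-166/51']
```

Run:
```python
from h import *
import pickle; p=pickle.load(open("w2.p","rb"))
P=lambda u,z:pt("wrist",(90+u[0]*.4,u[1]*.4),z,p)[:2].round(1)
print("bar",P((381,365),104),P((382,460),104),"disc",P((385,401),68),"lug",P((388,330),28))
st(); im=bot.capture("top"); cv2.imwrite("pics/t2.png",cv2.resize(im[190:250,150:240],(720,480),interpolation=cv2.INTER_CUBIC))
```

```text
bar [464.8 233.8] [411.7 230.1] disc [438.6 232.3] lug [477.8 235.4]
t4.5 tcp [506.2 218.7 176.4] rpy [ 3.14   0.004 -0.006] F [ 0.1 -0.4  0.3] w91.8 ff0 q [ 0.27  0.43  1.51 -0.    1.2   1.85]
```

View pics/t2.png

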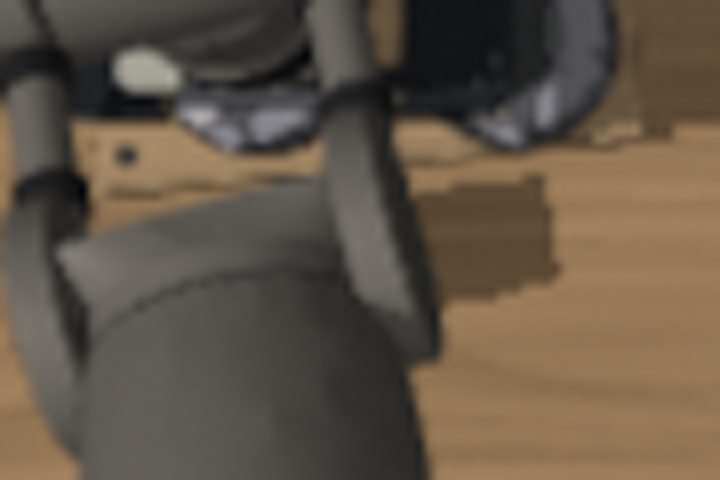

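```bash
python3 -m pendant '[[[-0.45,0.09,0],[0,0,0.13],0.2],[[-0.45,0.09,0],[0,0,0.13],0.2],[[-0.45,0.09,0],[0,0,0.13],0.2],[[-0.45,0.09,0],[0,0,0.13],0.2],[[-0.45,0.09,0],[0,0,0.13],0.2],[[0,0,0],[0,0,0],0.2],[[0,0,-0.5],[0,0,0],0.2],[[0,0,-0.5],[0,0,0],0.2],[[0,0,-0.5],[0,0,0],0.2],[[0,0,0],[0,0,0],0.2]]'
python3 - <<'E'
from h import *
st(); p=bot.camera_params("wrist"); im=bot.capture("wrist"); 
cv2.imwrite("pics/w4.png",cv2.resize(im[150:384,106:418],(800,600),interpolation=cv2.INTER_CUBIC))
print(proj("wrist",(438.5,232.5,104),p))
E
```

```text
time: 5.35
tool_pos: [438.7, 233.0, 131.9]
tcp_rot: [3.141, 0.002, 0.073]
contact_force: [-0.9, 0.4, 0.2]
grip_width: 55.2
finger_force: 0.0
t5.3 tcp [438.7 233.  131.9] rpy [3.141e+00 2.000e-03 7.300e-02] F [-0.9  0.4  0.2] w55.2 ff0 q [ 0.33  0.39  1.73 -0.    1.03  1.83]
[263.95023586 220.18679307]
```

View pics/w4.png

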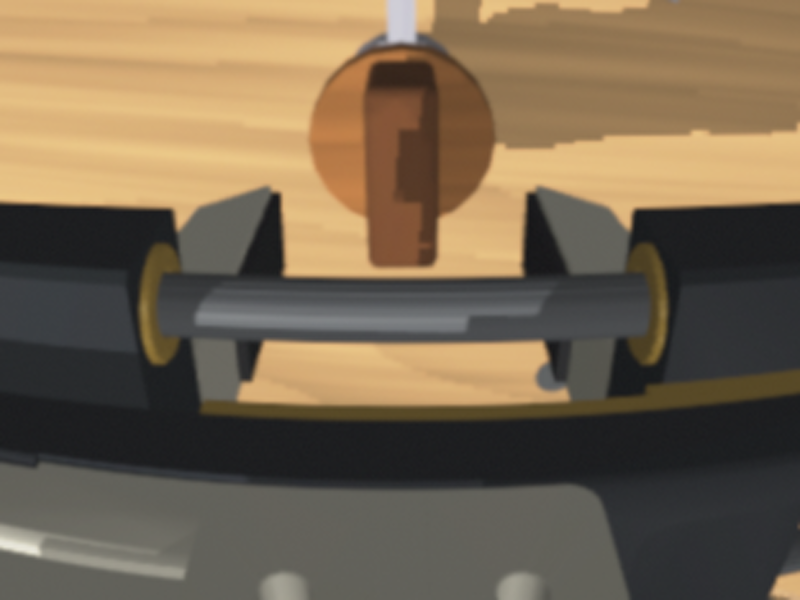

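The bar sits centred between the fingers at (402,178), as predicted. Now I descend and grip.

```bash
python3 -m pendant '[[[0,0,-0.44],[0,0,0],0.2],[[0,0,-0.44],[0,0,0],0.2],[[0,0,-0.44],[0,0,0],0.2],[[0,0,0],[0,0,0],-1],[[0,0,0],[0,0,0],-1],[[0,0,0],[0,0,0],-1],[[0,0,0],[0,0,0],-1],[[0,0,0],[0,0,0],-1],[[0,0,0],[0,0,0],-1],[[0,0,0],[0,0,0],-1]]'
python3 -c "from h import *;st()"
```

```text
time: 6.23
tool_pos: [439.7, 233.8, 94.1]
tcp_rot: [3.141, -0.001, 0.073]
contact_force: [-0.9, -0.9, 3.2]
grip_width: 19.0
finger_force: 30.0
t6.2 tcp [439.7 233.8  94.1] rpy [ 3.141e+00 -1.000e-03  7.300e-02] F [-0.9 -0.9  3.2] w19.0 ff30 q [ 0.34  0.44  1.77 -0.    0.93  1.83]
```

```bash
python3 -m pendant '[[[0,0,0.5],[0,0,0],-1],[[0,0,0.5],[0,0,0],-1],[[0,0,0.7],[0,0,0],-1],[[0,0,0.7],[0,0,0],-1],[[0,0,0.6],[0,0,0],-1],[[0.4,0.15,0.2],[0,0,0.3],-1],[[0.4,0.15,0],[0,0,0.3],-1],[[0.6,0.2,0],[0,0,0.4],-1],[[0.6,0.2,0],[0,0,0.4],-1],[[0.6,0.2,0],[0,0,0.4],-1]]'
python3 -m pendant '[[[0.6,0.23,0],[0,0,0.4],-1],[[0.6,0.23,0],[0,0,0.4],-1],[[0.6,0.23,0],[0,0,0.4],-1],[[0.6,0.23,0],[0,0,0.4],-1],[[0.6,0.23,0],[0,0,0.4],-1],[[0.5,0.23,0],[0,0,0.3],-1],[[0.5,0.23,0],[0,0,0.3],-1],[[0.2,0.03,0],[0,0,0.3],-1],[[0,0,0],[0,0,0],-1],[[0,0,0],[0,0,0],-1]]'
python3 -c "from h import *;st()"
```

```text
time: 7.07
tool_pos: [517.4, 261.0, 188.8]
tcp_rot: [3.142, 0.002, 0.292]
contact_force: [0.1, 0.3, -4.6]
grip_width: 19.0
finger_force: 30.0
time: 7.9
tool_pos: [642.6, 309.8, 187.8]
tcp_rot: [-3.141, 0.003, 0.636]
contact_force: [-1.0, 0.1, -4.1]
grip_width: 19.1
finger_force: 30.0
t7.9 tcp [642.6 309.8 187.8] rpy [-3.141e+00  3.000e-03  6.360e-01] F [-1.   0.1 -4.1] w19.1 ff30 q [ 0.34  0.73  0.95 -0.    1.47  1.28]
```

```bash
python3 -m pendant '[[[-0.08,0,0],[0,0,-0.18],-1],[[-0.08,0,0],[0,0,-0.18],-1],[[0,0,0],[0,0,0],-1],[[0,0,-0.3],[0,0,0],-1],[[0,0,-0.3],[0,0,0],-1],[[0,0,-0.3],[0,0,0],-1],[[0,0,-0.3],[0,0,0],-1],[[0,0,-0.3],[0,0,0],-1],[[0,0,-0.2],[0,0,0],-1],[[0,0,0],[0,0,0],-1]]'
python3 -c "from h import *;st()"
```

```text
time: 8.73
tool_pos: [637.5, 309.7, 135.9]
tcp_rot: [-3.141, 0.004, 0.594]
contact_force: [-0.7, 0.9, -3.5]
grip_width: 19.0
finger_force: 30.0
t8.7 tcp [637.5 309.7 135.9] rpy [-3.141  0.004  0.594] F [-0.7  0.9 -3.5] w19.0 ff30 q [ 0.34  0.75  1.04 -0.    1.35  1.32]
```

```bash
python3 -m pendant '[[[0,0,-0.1],[0,0,0],-1],[[0,0,-0.1],[0,0,0],-1],[[0,0,-0.1],[0,0,0],-1],[[0,0,0],[0,0,0],-1],[[0,0,0],[0,0,-0.2],-1],[[0,0,0],[0,0,-0.5],-1],[[0,0,0],[0,0,-0.5],-1],[[0,0,0],[0,0,-0.5],-1],[[0,0,0],[0,0,-0.3],-1],[[0,0,0],[0,0,0],-1]]'
python3 -c "from h import *;o=st();print(o['moment'])"
```

```text
time: 9.57
tool_pos: [638.6, 310.1, 129.8]
tcp_rot: [3.141, -0.001, 0.352]
contact_force: [1.4, 0.1, -4.7]
grip_width: 18.8
finger_force: 30.0
t9.6 tcp [638.6 310.1 129.8] rpy [ 3.141e+00 -1.000e-03  3.520e-01] F [ 1.4  0.1 -4.7] w18.8 ff30 q [ 0.34  0.76  1.05 -0.    1.33  1.56]
[ 0.03129558 -0.04545345  0.00608218]
```

```bash
python3 -m pendant '[[[0,0,-0.06],[0,0,-0.3],-1],[[0,0,0],[0,0,-0.6],-1],[[0,0,0],[0,0,-0.6],-1],[[0,0,0],[0,0,-0.6],-1],[[0,0,0],[0,0,-0.6],-1],[[0,0,0],[0,0,-0.6],-1],[[0,0,0],[0,0,-0.6],-1],[[0,0,0],[0,0,-0.6],-1],[[0,0,0],[0,0,-0.6],-1],[[0,0,0],[0,0,0],-1]]'
python3 -c "from h import *;o=st();print(o['moment'])"
```

```text
time: 10.4
tool_pos: [638.6, 310.1, 127.9]
tcp_rot: [-3.141, -0.0, -0.26]
contact_force: [0.1, -1.2, -3.1]
grip_width: 18.9
finger_force: 30.0
t10.4 tcp [638.6 310.1 127.9] rpy [-3.141 -0.    -0.26 ] F [ 0.1 -1.2 -3.1] w18.9 ff30 q [ 0.34  0.76  1.06 -0.    1.33  2.18]
[ 0.05459042 -0.01216879 -0.01058426]
```

```bash
python3 -m pendant '[[[0,0,0],[0,0,-0.6],-1],[[0,0,0],[0,0,-0.6],-1],[[0,0,0],[0,0,-0.4],-1],[[0,0,0],[0,0,0],-1],[[0,0,-0.1],[0,0,0],-1],[[0,0,-0.1],[0,0,0],-1],[[0,0,-0.1],[0,0,0],-1],[[0,0,-0.05],[0,0,0],-1],[[0,0,0],[0,0,0],-1],[[0,0,0],[0,0,0],-1]]'
python3 -c "from h import *;o=st();print(o['moment'])"
```

```text
time: 11.23
tool_pos: [638.4, 310.0, 117.0]
tcp_rot: [3.141, 0.0, -0.45]
contact_force: [-0.2, -0.2, -4.0]
grip_width: 18.7
finger_force: 30.0
t11.2 tcp [638.4 310.  117. ] rpy [ 3.141  0.    -0.45 ] F [-0.2 -0.2 -4. ] w18.7 ff30 q [ 0.34  0.77  1.07 -0.    1.3   2.36]
[0.1260707  0.04026636 0.0720873 ]
```

```bash
python3 -m pendant '[[[0,0,-0.05],[0,0,0],-1],[[0,0,-0.03],[0,0,0],-1],[[0,0,0],[0,0,0],-1],[[0,0,0],[0,0,0],-0.1],[[0,0,0],[0,0,0],-0.1],[[0,0,0],[0,0,0],-0.1],[[0,0,0],[0,0,0],-0.1],[[0,0,0],[0,0,0],-0.1],[[0,0,0],[0,0,0],-0.1],[[0,0,0],[0,0,0],-0.1]]'
python3 -m pendant '[[[0,0,0.3],[0,0,0],-0.1],[[0,0,0.5],[0,0,0],-0.1],[[0,0,0.8],[0,0,0],-0.1],[[0,0,0.8],[0,0,0],-0.1],[[-0.2,-0.3,0.8],[0,0,0],-0.1],[[-0.5,-0.8,0.6],[0,0,0.3],0.2],[[-0.5,-0.8,0.6],[0,0,0.3],0.2],[[-0.5,-0.8,0.6],[0,0,0.3],0.2],[[-0.5,-0.8,0.3],[0,0,0.3],0.2],[[-0.5,-0.8,0.2],[0,0,0.3],0.2]]'
python3 - <<'E'
from h import *
st(); p=bot.camera_params("wrist"); im=bot.capture("wrist")
cv2.imwrite("pics/w5.png",im)
for z in (126,):
  print(proj("wrist",(637.5,310,126),p))
E
```

```text
time: 12.07
tool_pos: [638.4, 310.1, 114.6]
tcp_rot: [3.141, 0.0, -0.45]
contact_force: [-0.4, -0.1, 0.2]
grip_width: 41.2
finger_force: 0.0
time: 12.9
tool_pos: [557.1, 180.2, 282.3]
tcp_rot: [-3.14, -0.003, -0.268]
contact_force: [0.7, -1.5, 0.1]
grip_width: 54.8
finger_force: 0.0
t12.9 tcp [557.1 180.2 282.3] rpy [-3.14e+00 -3.00e-03 -2.68e-01] F [ 0.7 -1.5  0.1] w54.8 ff0 q [ 0.18  0.42  1.24 -0.    1.48  2.02]
[136.40943349 142.23411729]
```

View pics/w5.png

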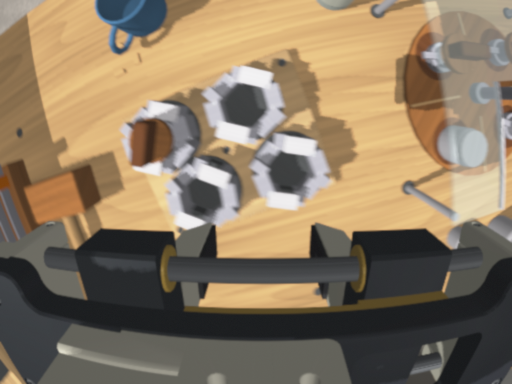

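The post stands upright in the upper-left collar at (150,140), close to its predicted pixel. Next is the carousel knob.

```bash
python3 -m pendant '[[[0.05,-0.65,0],[0,0,0.44],0.2],[[0.05,-0.65,0],[0,0,0.44],0.2],[[0.05,-0.65,0],[0,0,0.44],0.2],[[0.05,-0.65,0],[0,0,0.44],0.2],[[0.05,-0.65,0],[0,0,0.44],0.2],[[0.05,-0.65,0],[0,0,0.44],0.2],[[0.05,-0.65,0],[0,0,0.44],0.2],[[0.05,-0.65,0],[0,0,0.44],0.2],[[0.05,-0.65,0],[0,0,0.44],0.2],[[0.05,-0.65,0],[0,0,0.44],0.2]]'
python3 -m pendant '[[[0.05,-0.65,0],[0,0,0.44],0.2],[[0.05,-0.65,0],[0,0,0.44],0.2],[[0.05,-0.65,0],[0,0,0.44],0.2],[[0.05,-0.65,0],[0,0,0.44],0.2],[[0.05,-0.65,0],[0,0,0.44],0.2],[[0.05,-0.65,0],[0,0,0.44],0.2],[[0.05,-0.65,0],[0,0,0.44],0.2],[[0.05,-0.65,0],[0,0,0.44],0.2],[[0.05,-0.65,0],[0,0,0.44],0.2],[[0,0,0],[0,0,0],0.2]]'
python3 - <<'E'
from h import *
st(); p=bot.camera_params("wrist"); im=bot.capture("wrist")
cv2.imwrite("pics/w6.png",im)
for c in [(28,9),(28,-9),(-25,9),(-25,-9)]:
  a=np.radians(44); c=(c[0] if c[0]<0 else 25,c[1]); q=proj("wrist",(585.5+c[0]*np.cos(a)-c[1]*np.sin(a),-199+c[0]*np.sin(a)+c[1]*np.cos(a),199),p); print(q.round())
E
```

```text
time: 13.78
tool_pos: [572.6, -14.8, 280.5]
tcp_rot: [3.141, -0.001, 0.26]
contact_force: [0.0, -0.2, -0.1]
grip_width: 55.5
finger_force: 0.0
time: 14.62
tool_pos: [585.9, -192.8, 279.9]
tcp_rot: [3.14, 0.001, 0.732]
contact_force: [-0.8, 0.7, 0.3]
grip_width: 55.4
finger_force: 0.0
t14.6 tcp [ 585.9 -192.8  279.9] rpy [3.14e+00 1.00e-03 7.32e-01] F [-0.8  0.7  0.3] w55.4 ff0 q [-0.44  0.48  1.14 -0.    1.52  0.4 ]
[256. 175.]
[277. 174.]
[258. 229.]
[278. 228.]
```

View pics/w6.png

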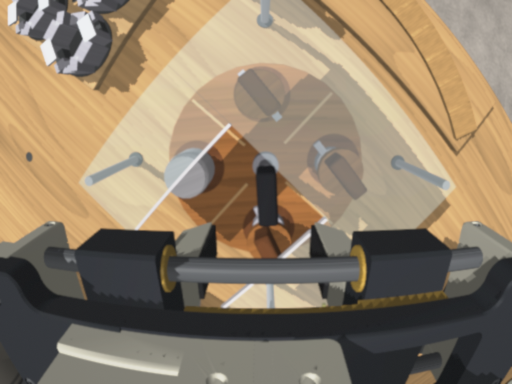

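```bash
python3 -m pendant '[[[0,-0.1,-0.2],[0,0,0.15],0.2],[[0,-0.1,-0.5],[0,0,0.15],0.2],[[0,0,-0.7],[0,0,0],0.2],[[0,0,-0.7],[0,0,0],0.2],[[0,0,-0.7],[0,0,0],0.2],[[0,0,-0.4],[0,0,0],0.2],[[0,0,0],[0,0,0],-1],[[0,0,0],[0,0,0],-1],[[0,0,0],[0,0,0],-1],[[0,0,0],[0,0,0],-1]]'
python3 -c "from h import *;st()"
python3 -m pendant '[[[0,0,0],[0,0,0],-1],[[0,0,0],[0,0,0],-1],[[0,0,0],[0,0,-0.3],-1],[[0,0,0],[0,0,-0.8],-1],[[0,0,0],[0,0,-1],-1],[[0,0,0],[0,0,-1],-1],[[0,0,0],[0,0,-1],-1],[[0,0,0],[0,0,-1],-1],[[0,0,0],[0,0,-1],-1],[[0,0,0],[0,0,-0.6],-1]]'
python3 -c "from h import *;o=st();print(o['moment'])"
```

```text
time: 15.5
tool_pos: [586.7, -195.4, 185.2]
tcp_rot: [3.139, -0.001, 0.77]
contact_force: [1.3, -0.5, 0.4]
grip_width: 33.1
finger_force: 0.0
t15.5 tcp [ 586.7 -195.4  185.2] rpy [ 3.139e+00 -1.000e-03  7.700e-01] F [ 1.3 -0.5  0.4] w33.1 ff0 q [-0.45  0.54  1.31  0.    1.29  0.36]
time: 16.33
tool_pos: [588.3, -198.7, 184.8]
tcp_rot: [3.136, -0.007, -0.042]
contact_force: [8.0, -11.3, -3.7]
grip_width: 17.7
finger_force: 30.0
t16.3 tcp [ 588.3 -198.7  184.8] rpy [ 3.136 -0.007 -0.042] F [  8.  -11.3  -3.7] w17.7 ff30 q [-0.45  0.54  1.3  -0.    1.29  1.17]
[-1.71068002 -1.24947731 -0.02015667]
```

```bash
python3 -m pendant '[[[0,0,0],[0,0,0],0],[[0,0,0],[0,0,0],0],[[0,0,0],[0,0,0],0],[[0,0,0],[0,0,0],0],[[0,0,0.6],[0,0,0],0],[[0,0,0.8],[0,0,0],0],[[-0.6,0,0.8],[0,0,0],0],[[-0.8,0,0.5],[0,0,0.3],0],[[-0.8,0,0.3],[0,0,0.3],0],[[-0.8,0,0.2],[0,0,0.3],0]]'
python3 -m pendant '[[[-0.5,0,0],[0,0,0.3],0],[[-0.3,0,0],[0,0,0.3],0],[[0,0,0],[0,0,0.3],0],[[0,0,0],[0,0,0],0],[[0,0,0],[0,0,0],0],[[0,0,0],[0,0,0],0],[[0,0,0],[0,0,0],0],[[0,0,0],[0,0,0],0],[[0,0,0],[0,0,0],0],[[0,0,0],[0,0,0],0]]'
python3 - <<'E'
from h import *
st(); p=bot.camera_params("wrist"); im=bot.capture("wrist"); import pickle; pickle.dump(p,open("w7.p","wb"))
cv2.imwrite("pics/w7raw.png",im);cv2.imwrite("pics/w7.png",cv2.resize(im[30:258,112:416],(800,600),interpolation=cv2.INTER_CUBIC))
E
```

```text
time: 17.17
tool_pos: [495.2, -195.1, 281.1]
tcp_rot: [3.141, -0.002, 0.076]
contact_force: [1.0, 0.5, -0.5]
grip_width: 45.7
finger_force: 0.0
time: 18.0
tool_pos: [472.0, -195.4, 279.6]
tcp_rot: [-3.141, 0.0, 0.181]
contact_force: [-0.7, 0.1, -0.6]
grip_width: 45.7
finger_force: 0.0
t18.0 tcp [ 472.  -195.4  279.6] rpy [-3.141  0.     0.181] F [-0.7  0.1 -0.6] w45.7 ff0 q [-0.54  0.28  1.45 -0.    1.41  0.85]
```

View pics/w7.png

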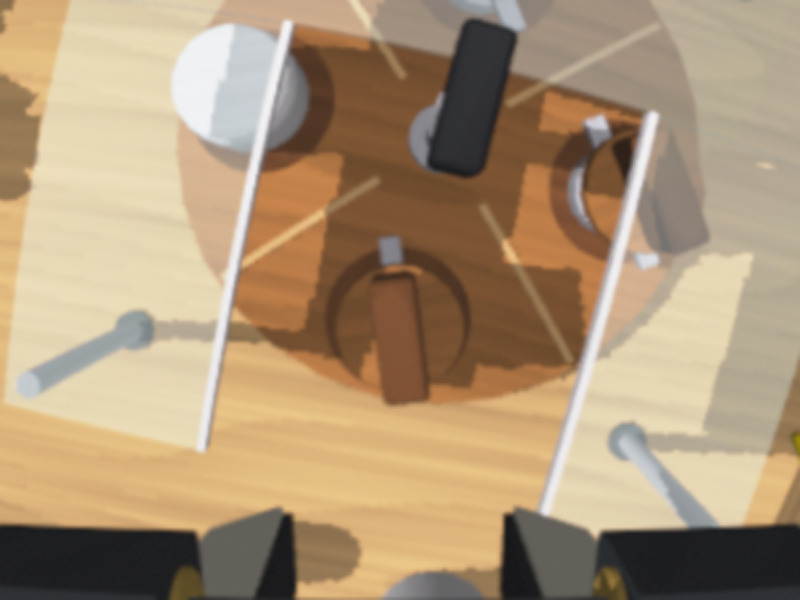

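The post is centred in the window, with its bar running (394,280)–(406,402), its lug at (390,240) and the knob at (473,97).

```bash
cat > m.py <<'E'
from h import *
import pickle,sys
def P(u,z,f,o=(112,30),s=304/800):
    p=pickle.load(open(f,"rb")); return pt("wrist",(o[0]+u[0]*s,o[1]+u[1]*s),z,p)[:2]
def line(a,b,z,f):
    A,B=P(a,z,f),P(b,z,f); d=A-B; print("mid",((A+B)/2).round(1),"len%.1f"%np.hypot(*d),"ang%.1f"%np.degrees(np.arctan2(d[1],d[0])))
E
python3 - <<'E'
from m import *
f="w7.p"
line((394,277),(407,403),126,f); print("lug",P((390,240),50,f))
line((487,22),(457,170),199,f)
line((238,82),(238,90),87,f)
line((662,130),(683,250),126,f); line((597,117),(647,265),50,f)
E
```

```text
mid [ 492.6 -192.9] len53.1 ang16.2
lug [ 529.492386   -181.02581772]
mid [ 585.7 -198. ] len48.8 ang-0.7
mid [ 590.4 -100.1] len3.8 ang10.5
mid [ 578.  -292.9] len51.5 ang22.6
mid [ 578.3 -292.9] len80.7 ang31.2
```

```bash
python3 -m pendant '[[[0.23,0.03,0],[0,0,0.32],0],[[0.23,0.03,0],[0,0,0.32],0],[[0.23,0.03,0],[0,0,0.32],0],[[0,0,-0.5],[0,0,0],0],[[0,0,-0.8],[0,0,0],0],[[0,0,-0.8],[0,0,0],0],[[0,0,-0.8],[0,0,0],0],[[0,0,-0.5],[0,0,0],0],[[0,0,0],[0,0,0],0],[[0,0,0],[0,0,0],0]]'
python3 -c "from h import *;st()"
```

```text
time: 18.88
tool_pos: [492.5, -192.6, 177.5]
tcp_rot: [-3.141, 0.001, 0.296]
contact_force: [0.6, 0.2, 1.5]
grip_width: 46.1
finger_force: 0.0
t18.9 tcp [ 492.5 -192.6  177.5] rpy [-3.141e+00  1.000e-03  2.960e-01] F [0.6 0.2 1.5] w46.1 ff0 q [-0.52  0.39  1.58 -0.    1.18  0.76]
```

Down 62 mm, close, then lift to about z = 250.

```bash
python3 -m pendant '[[[0,0,-0.5],[0,0,0],0],[[0,0,-0.6],[0,0,0],0],[[0,0,-0.5],[0,0,0],0],[[0,0,-0.45],[0,0,0],0],[[0,0,0],[0,0,0],-1],[[0,0,0],[0,0,0],-1],[[0,0,0],[0,0,0],-1],[[0,0,0],[0,0,0],-1],[[0,0,0],[0,0,0],-1],[[0,0,0],[0,0,0],-1]]'
python3 -c "from h import *;st()"
```

```text
time: 19.72
tool_pos: [493.3, -192.8, 117.5]
tcp_rot: [3.14, -0.002, 0.296]
contact_force: [-0.5, 2.1, 4.5]
grip_width: 18.2
finger_force: 30.0
t19.7 tcp [ 493.3 -192.8  117.5] rpy [ 3.14e+00 -2.00e-03  2.96e-01] F [-0.5  2.1  4.5] w18.2 ff30 q [-0.52  0.45  1.66  0.    1.03  0.76]
```

```bash
python3 -m pendant '[[[0,0,0.3],[0,0,0],-1],[[0,0,0.6],[0,0,0],-1],[[0,0,0.7],[0,0,0],-1],[[0,0,0.8],[0,0,0],-1],[[0,0,0.8],[0,0,0],-1],[[0,0,0.8],[0,0,0],-1],[[0,0,0.8],[0,0,0],-1],[[0,0.4,0.4],[0,0,0],-1],[[0,0.7,0],[0,0,0],-1],[[0,0.8,0],[0,0,0.2],-1]]'
python3 -c "from h import *;st()"
python3 -m pendant '[[[0.2,0.8,0],[0,0,0.2],-1],[[0.2,0.8,0],[0,0,0.2],-1],[[0.2,0.8,0],[0,0,0.2],-1],[[0.5,0.8,0],[0,0,0.2],-1],[[0.5,0.8,0],[0,0,0.2],-1],[[0.5,0.8,0],[0,0,0.2],-1],[[0.5,0.8,0],[0,0,0.2],-1],[[0.5,0.8,0],[0,0,0.2],-1],[[0.5,0.8,0],[0,0,0.2],-1],[[0.5,0.8,0],[0,0,0.2],-1]]'
python3 -m pendant '[[[0.5,0.8,0],[0,0,0],-1],[[0.4,0.8,0],[0,0,0],-1],[[0.4,0.6,0],[0,0,0],-1],[[0.2,0.3,0],[0,0,0],-1],[[0,0,-0.5],[0,0,0],-1],[[0,0,-0.8],[0,0,0],-1],[[0,0,-0.5],[0,0,0],-1],[[0,0,0],[0,0,0],-1],[[0,0,0],[0,0,0],-1],[[0,0,0],[0,0,0],-1]]'
python3 -c "from h import *;st()"
```

```text
time: 20.55
tool_pos: [492.5, -136.0, 273.1]
tcp_rot: [3.14, -0.001, 0.318]
contact_force: [0.6, 0.3, -5.0]
grip_width: 18.4
finger_force: 30.0
t20.6 tcp [ 492.5 -136.   273.1] rpy [ 3.14e+00 -1.00e-03  3.18e-01] F [ 0.6  0.3 -5. ] w18.4 ff30 q [-0.42  0.28  1.47 -0.    1.4   0.83]
time: 21.38
tool_pos: [615.6, 105.5, 271.9]
tcp_rot: [-3.141, 0.002, 0.562]
contact_force: [-0.1, -0.9, -4.7]
grip_width: 18.4
finger_force: 30.0
time: 22.22
tool_pos: [661.1, 179.2, 219.5]
tcp_rot: [3.141, -0.001, 0.56]
contact_force: [-0.8, -0.2, -4.6]
grip_width: 18.5
finger_force: 30.0
t22.2 tcp [661.1 179.2 219.5] rpy [ 3.141e+00 -1.000e-03  5.600e-01] F [-0.8 -0.2 -4.6] w18.5 ff30 q [ 0.15  0.65  1.01 -0.    1.48  1.16]
```

```bash
python3 -m pendant '[[[-0.27,0.1,0],[0,0,0],-1],[[-0.27,0.1,0],[0,0,0],-1],[[0,0,-0.3],[0,0,0],-1],[[0,0,-0.5],[0,0,0],-1],[[0,0,-0.5],[0,0,0],-1],[[0,0,-0.4],[0,0,0],-1],[[0,0,-0.4],[0,0,0],-1],[[0,0,-0.4],[0,0,0],-1],[[0,0,-0.2],[0,0,0],-1],[[0,0,0],[0,0,0],-1]]'
python3 -c "from h import *;st()"
```

```text
time: 23.05
tool_pos: [644.1, 185.0, 135.9]
tcp_rot: [-3.141, 0.002, 0.56]
contact_force: [0.2, -0.4, -4.5]
grip_width: 18.3
finger_force: 30.0
t23.1 tcp [644.1 185.  135.9] rpy [-3.141e+00  2.000e-03  5.600e-01] F [ 0.2 -0.4 -4.5] w18.3 ff30 q [ 0.17  0.68  1.19 -0.    1.27  1.18]
```

```bash
python3 -m pendant '[[[0,0,-0.1],[0,0,0],-1],[[0,0,-0.11],[0,0,0],-1],[[0,0,0],[0,0,-0.4],-1],[[0,0,0],[0,0,-0.5],-1],[[0,0,0],[0,0,-0.6],-1],[[0,0,0],[0,0,-0.6],-1],[[0,0,0],[0,0,-0.6],-1],[[0,0,0],[0,0,-0.6],-1],[[0,0,0],[0,0,-0.6],-1],[[0,0,0],[0,0,-0.6],-1]]'
python3 -c "from h import *;o=st();print(o['moment'])"
```

```text
time: 23.88
tool_pos: [644.9, 185.3, 131.7]
tcp_rot: [-3.141, -0.002, 0.017]
contact_force: [0.5, 0.4, -4.4]
grip_width: 18.5
finger_force: 30.0
t23.9 tcp [644.9 185.3 131.7] rpy [-3.141e+00 -2.000e-03  1.700e-02] F [ 0.5  0.4 -4.4] w18.5 ff30 q [ 0.17  0.68  1.2  -0.    1.26  1.72]
[ 0.05529817  0.06067562 -0.00451934]
```

```bash
python3 -m pendant '[[[0,0,-0.05],[0,0,-0.6],-1],[[0,0,0],[0,0,-0.8],-1],[[0,0,0],[0,0,-0.8],-1],[[0,0,0],[0,0,-0.8],-1],[[0,0,0],[0,0,-0.8],-1],[[0,0,0],[0,0,-0.35],-1],[[0,0,-0.15],[0,0,0],-1],[[0,0,-0.15],[0,0,0],-1],[[0,0,-0.1],[0,0,0],-1],[[0,0,0],[0,0,0],-1]]'
python3 -c "from h import *;o=st();print(o['moment'])"
```

```text
time: 24.72
tool_pos: [644.6, 185.4, 117.5]
tcp_rot: [-3.141, -0.0, -0.476]
contact_force: [0.6, -0.7, -2.6]
grip_width: 18.4
finger_force: 30.0
t24.7 tcp [644.6 185.4 117.5] rpy [-3.141 -0.    -0.476] F [ 0.6 -0.7 -2.6] w18.4 ff30 q [ 0.17  0.69  1.22 -0.    1.23  2.21]
[ 0.04985964  0.01066417 -0.01492956]
```

```bash
python3 -m pendant '[[[0,0,-0.05],[0,0,0],-1],[[0,0,-0.03],[0,0,0],-1],[[0,0,0],[0,0,0],-0.1],[[0,0,0],[0,0,0],-0.1],[[0,0,0],[0,0,0],-0.1],[[0,0,0],[0,0,0],-0.1],[[0,0,0.3],[0,0,0],-0.1],[[0,0,0.8],[0,0,0],-0.1],[[0,0,1],[0,0,0],-0.1],[[0,0,1],[0,0,0],-0.1]]'
python3 -m pendant '[[[0,-0.4,1],[0,0,0.3],0],[[-0.1,-0.7,0.8],[0,0,0.3],0],[[-0.1,-0.8,0.5],[0,0,0.3],0],[[-0.2,-0.8,0],[0,0,0.3],0],[[-0.2,-0.8,0],[0,0,0.3],0],[[-0.2,-0.8,0],[0,0,0.3],0],[[-0.2,-0.8,0],[0,0,0.3],0],[[-0.2,-0.8,0],[0,0,0.3],0],[[-0.2,-0.8,0],[0,0,0.3],0],[[-0.2,-0.8,0],[0,0,0.3],0]]'
python3 -m pendant '[[[-0.1,-0.8,0],[0,0,0.3],0],[[-0.1,-0.8,0],[0,0,0.3],0],[[-0.1,-0.8,0],[0,0,0.3],0],[[-0.1,-0.8,0],[0,0,0],0],[[-0.1,-0.8,0],[0,0,0],0],[[0,-0.6,0],[0,0,0],0],[[0,-0.5,0],[0,0,0],0],[[0,0,0],[0,0,0],0],[[0,0,0],[0,0,0],0],[[0,0,0],[0,0,0],0]]'
python3 -c "from h import *;st()"
```

```text
time: 25.55
tool_pos: [644.1, 185.1, 209.1]
tcp_rot: [3.141, 0.001, -0.478]
contact_force: [1.4, -0.0, 0.2]
grip_width: 41.0
finger_force: 0.0
time: 26.38
tool_pos: [596.0, -40.9, 277.8]
tcp_rot: [3.141, -0.001, -0.116]
contact_force: [0.0, -0.5, -0.6]
grip_width: 45.6
finger_force: 0.0
time: 27.22
tool_pos: [581.6, -191.9, 277.2]
tcp_rot: [-3.141, -0.0, -0.009]
contact_force: [0.5, 0.6, -0.0]
grip_width: 45.8
finger_force: 0.0
t27.2 tcp [ 581.6 -191.9  277.2] rpy [-3.141 -0.    -0.009] F [ 0.5  0.6 -0. ] w45.8 ff0 q [-0.44  0.48  1.16  0.    1.51  1.14]
```

```bash
python3 -m pendant '[[[0.08,-0.13,-0.2],[0,0,0],0],[[0.07,-0.12,-0.5],[0,0,0],0],[[0,0,-0.8],[0,0,0],0],[[0,0,-0.8],[0,0,0],0],[[0,0,-0.8],[0,0,0],0],[[0,0,0],[0,0,0],0],[[0,0,0],[0,0,0],-1],[[0,0,0],[0,0,0],-1],[[0,0,0],[0,0,0],-1],[[0,0,0],[0,0,0],-1]]'
python3 -m pendant '[[[0,0,0],[0,0,0],-1],[[0,0,0],[0,0,-0.4],-1],[[0,0,0],[0,0,-0.9],-1],[[0,0,0],[0,0,-0.9],-1],[[0,0,0],[0,0,-0.9],-1],[[0,0,0],[0,0,-0.9],-1],[[0,0,0],[0,0,-0.9],-1],[[0,0,0],[0,0,-0.9],-1],[[0,0,0],[0,0,-0.9],-1],[[0,0,0],[0,0,-0.9],-1]]'
python3 -c "from h import *;st()"
python3 -m pendant '[[[0,0,0],[0,0,-0.9],-1],[[0,0,0],[0,0,-0.9],-1],[[0,0,0],[0,0,-0.9],-1],[[0,0,0],[0,0,-0.9],-1],[[0,0,0],[0,0,-0.9],-1],[[0,0,0],[0,0,-0.7],-1],[[0,0,0],[0,0,0],-1],[[0,0,0],[0,0,0],0],[[0,0,0],[0,0,0],0],[[0,0,0],[0,0,0],0]]'
python3 -c "from h import *;st()"
```

```text
time: 28.05
tool_pos: [586.8, -200.4, 185.8]
tcp_rot: [3.14, -0.003, -0.009]
contact_force: [-0.1, -0.5, -0.4]
grip_width: 23.5
finger_force: 0.0
time: 28.88
tool_pos: [586.0, -199.4, 185.6]
tcp_rot: [-3.141, -0.0, -0.926]
contact_force: [-2.9, 2.9, 4.4]
grip_width: 17.3
finger_force: 30.1
t28.9 tcp [ 586.  -199.4  185.6] rpy [-3.141 -0.    -0.926] F [-2.9  2.9  4.4] w17.3 ff30 q [-0.45  0.54  1.3   0.    1.3   2.04]
time: 29.72
tool_pos: [586.2, -200.4, 184.5]
tcp_rot: [-3.141, -0.001, -1.545]
contact_force: [-0.2, -0.7, -0.4]
grip_width: 33.2
finger_force: 0.0
t29.7 tcp [ 586.2 -200.4  184.5] rpy [-3.141e+00 -1.000e-03 -1.545e+00] F [-0.2 -0.7 -0.4] w33.2 ff0 q [-0.45  0.54  1.3  -0.    1.3   2.66]
```

```bash
python3 -m pendant '[[[0,0,0.6],[0,0,0],0],[[0,0,0.8],[0,0,0],0],[[0,0,0.8],[0,0,0.4],0],[[-0.2,0,0.8],[0,0,0.9],0],[[-0.2,0,0.2],[0,0,0.9],0],[[-0.3,0,0],[0,0,0.9],0],[[-0.3,0,0],[0,0,0.9],0],[[-0.3,0,0],[0,0,0.9],0],[[-0.3,0,0],[0,0,0.9],0],[[-0.3,0,0],[0,0,0.9],0]]'
python3 -m pendant '[[[-0.3,0,0],[0,0,0.9],0],[[-0.3,0,0],[0,0,0.9],0],[[-0.3,0,0],[0,0,0.9],0],[[-0.3,0,0],[0,0,0.9],0.6],[[-0.3,0,0],[0,0,0.9],0.6],[[-0.3,0,0],[0,0,0.9],0.6],[[-0.2,0,0],[0,0,0.9],0.6],[[0,0,0],[0,0,0.9],0.6],[[0,0,0],[0,0,0.9],0.6],[[0,0,0],[0,0,0],0.6]]'
python3 - <<'E'
from h import *
st(); p=bot.camera_params("wrist"); im=bot.capture("wrist"); import pickle; pickle.dump(p,open("w8.p","wb"))
cv2.imwrite("pics/w8raw.png",im);cv2.imwrite("pics/w8.png",cv2.resize(im[30:258,112:416],(800,600),interpolation=cv2.INTER_CUBIC))
E
```

```text
time: 30.55
tool_pos: [528.7, -200.4, 280.1]
tcp_rot: [3.142, -0.001, -0.736]
contact_force: [0.1, -0.8, -0.6]
grip_width: 45.7
finger_force: 0.0
time: 31.38
tool_pos: [469.0, -200.4, 280.2]
tcp_rot: [3.141, -0.0, 0.234]
contact_force: [0.2, 0.8, -0.3]
grip_width: 73.2
finger_force: 0.0
t31.4 tcp [ 469.  -200.4  280.2] rpy [ 3.141 -0.     0.234] F [ 0.2  0.8 -0.3] w73.2 ff0 q [-0.55  0.27  1.46 -0.    1.41  0.78]
```

View pics/w8.png

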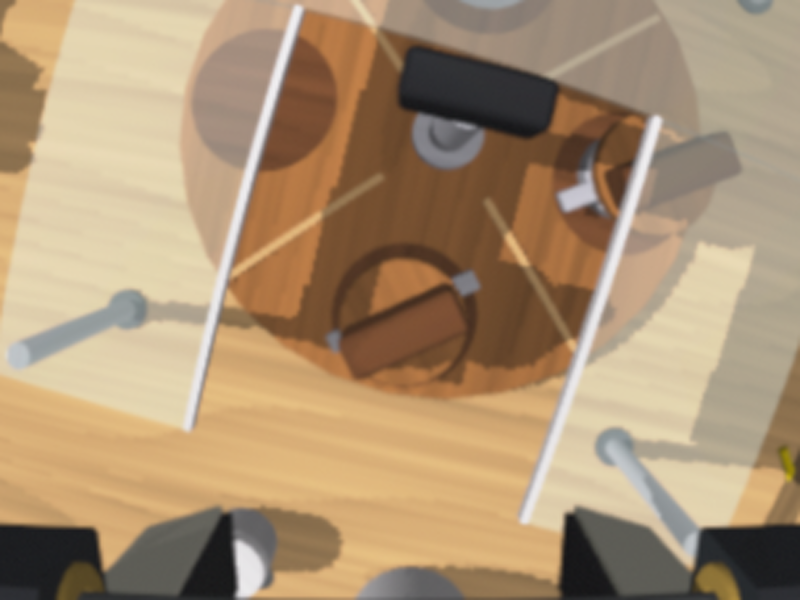

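Post B's bar runs (350,356)–(465,310), with lugs at (467,283) and (335,340).

Run:
```python
from m import *
f="w8.p"
line((350,357),(465,310),126,f); line((335,340),(467,283),48,f)
line((410,72),(553,110),199,f)
print("A");line((620,188),(735,152),126,f)
```

```text
mid [ 493.1 -198.9] len51.4 ang126.0
mid [ 491.4 -196.9] len73.7 ang127.0
mid [ 585.1 -199.8] len46.0 ang89.7
A
mid [ 589.6 -292.9] len55.6 ang123.8
```

```bash
python3 -m pendant '[[[0.2,0.02,0],[0,0,0.82],0.6],[[0.2,0.02,0],[0,0,0.82],0.6],[[0.2,0.02,0],[0,0,0.82],0.6],[[0.18,0.01,0],[0,0,0.82],0.6],[[0,0,-0.6],[0,0,0],0.6],[[0,0,-0.9],[0,0,0],0.6],[[0,0,-0.9],[0,0,0],0.6],[[0,0,-0.6],[0,0,0],0.6],[[0,0,-0.4],[0,0,0],0.6],[[0,0,0],[0,0,0],0.6]]'
python3 -c "from h import *;st()"
```

```text
time: 32.27
tool_pos: [491.1, -197.4, 175.3]
tcp_rot: [-3.137, 0.002, 0.621]
contact_force: [-0.0, -0.3, 0.5]
grip_width: 73.3
finger_force: 0.0
t32.3 tcp [ 491.1 -197.4  175.3] rpy [-3.137e+00  2.000e-03  6.210e-01] F [-0.  -0.3  0.5] w73.3 ff0 q [-0.53  0.39  1.58 -0.    1.18  0.42]
```

```bash
python3 -m pendant '[[[0.04,-0.02,-0.5],[0,0,0.05],0.6],[[0,0,-0.6],[0,0,0],0.6],[[0,0,-0.5],[0,0,0],0.6],[[0,0,-0.4],[0,0,0],0.6],[[0,0,0],[0,0,0],-1],[[0,0,0],[0,0,0],-1],[[0,0,0],[0,0,0],-1],[[0,0,0],[0,0,0],-1],[[0,0,0],[0,0,0],-1],[[0,0,0],[0,0,0],-1]]'
python3 -c "from h import *;st()"
```

```text
time: 33.1
tool_pos: [494.3, -198.9, 119.7]
tcp_rot: [3.139, -0.001, 0.63]
contact_force: [-2.8, 1.9, 11.5]
grip_width: 38.3
finger_force: 7.0
t33.1 tcp [ 494.3 -198.9  119.7] rpy [ 3.139e+00 -1.000e-03  6.300e-01] F [-2.8  1.9 11.5] w38.3 ff7 q [-0.53  0.46  1.65  0.    1.04  0.41]
```

The fingers have gone past the 54 mm bar length, so the post is probably turning between the pads. I'm checking before doing anything else.

Run:
```python
from h import *
st(); im=bot.capture("wrist"); s=bot.capture("side")
a=cv2.resize(im[100:280,142:382],(400,300),interpolation=cv2.INTER_CUBIC); b=cv2.resize(s[180:300,200:360],(400,300),interpolation=cv2.INTER_CUBIC)
cv2.imwrite("pics/w9.png",np.hstack([a,b])); st()
```

```text
t33.1 tcp [ 494.3 -198.9  119.7] rpy [ 3.139e+00 -1.000e-03  6.300e-01] F [-2.8  1.9 11.5] w38.3 ff7 q [-0.53  0.46  1.65  0.    1.04  0.41]
t33.2 tcp [ 494.7 -199.1  120.4] rpy [ 3.138e+00 -2.000e-03  6.300e-01] F [-2.3  2.2 15. ] w30.5 ff13 q [-0.53  0.46  1.65  0.    1.04  0.41]
```

View pics/w9.png

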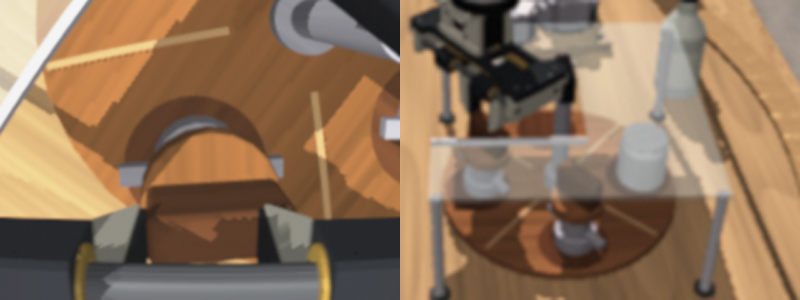

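```bash
python3 -m pendant '[[[0,0,0],[0,0,0],0.6],[[0,0,0],[0,0,0],0.6],[[0,0,0],[0,0,0],0.6],[[0,0,0],[0,0,0],0.6],[[0,0,0],[0,0,0],0.6],[[0,0,0.5],[0,0,0],0.6],[[0,0,0.8],[0,0,0],0.6],[[0,0,0.8],[0,0,0],0.6],[[0,0,0.8],[0,0,0],0.6],[[-0.5,0,0.8],[0,0,-0.5],0.6]]'
python3 -m pendant '[[[-0.4,0,0.7],[0,0,-0.8],0],[[0,0,0.5],[0,0,-0.8],0],[[0,0,0.5],[0,0,-0.8],0],[[0,0,0],[0,0,0],0],[[0,0,0],[0,0,0],0],[[0,0,0],[0,0,0],0],[[0,0,0],[0,0,0],0],[[0,0,0],[0,0,0],0],[[0,0,0],[0,0,0],0],[[0,0,0],[0,0,0],0]]'
python3 - <<'E'
from h import *
st(); p=bot.camera_params("wrist"); im=bot.capture("wrist"); import pickle; pickle.dump(p,open("w10.p","wb"))
cv2.imwrite("pics/w10.png",cv2.resize(im[30:258,112:416],(800,600),interpolation=cv2.INTER_CUBIC))
E
```

```text
time: 34.03
tool_pos: [480.0, -199.0, 230.7]
tcp_rot: [3.139, -0.001, 0.571]
contact_force: [0.0, 0.2, 0.0]
grip_width: 73.4
finger_force: 0.0
time: 34.87
tool_pos: [466.5, -198.7, 279.5]
tcp_rot: [-3.141, 0.001, 0.282]
contact_force: [-0.7, 0.3, 0.7]
grip_width: 45.8
finger_force: 0.0
t34.9 tcp [ 466.5 -198.7  279.5] rpy [-3.141e+00  1.000e-03  2.820e-01] F [-0.7  0.3  0.7] w45.8 ff0 q [-0.55  0.27  1.46 -0.    1.41  0.73]
```

View pics/w10.png

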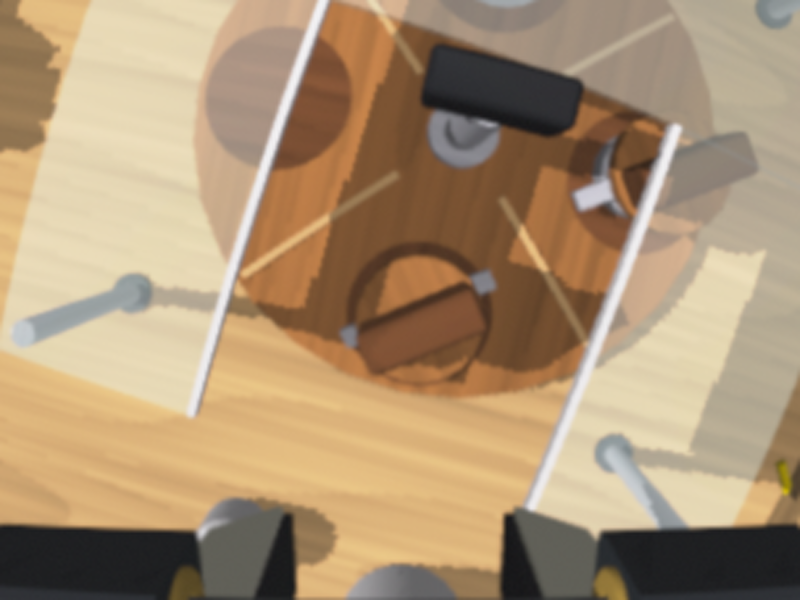

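The post stayed upright and didn't move. Gripping end to end doesn't hold, so I'll grip across the bar's thickness, shifted 15 mm outward along the bar to clear the knob. I can see the bar running (368,353)–(479,306).

Run:
```python
from m import *
f="w10.p"
line((368,354),(479,306),126,f); line((348,335),(484,281),48,f); line((432,70),(577,107),199,f)
```

```text
mid [ 493.7 -201.8] len49.9 ang130.0
mid [ 492.4 -200.7] len74.7 ang128.2
mid [ 585.2 -199. ] len46.6 ang93.5
```

```bash
python3 -m pendant '[[[0.06,0.04,0],[0,0,-0.9],0],[[0.06,0.04,0],[0,0,-0.9],0],[[0.06,0.04,0],[0,0,-0.9],0],[[0.06,0.04,0],[0,0,-0.9],0],[[0.06,0.03,0],[0,0,-0.9],0],[[0.06,0.03,0],[0,0,-0.9],0],[[0.06,0.03,0],[0,0,-0.9],0],[[0.06,0.03,0],[0,0,-0.9],0],[[0.05,0.03,0],[0,0,-0.9],0],[[0.05,0.03,0],[0,0,-0.9],0]]'
python3 -m pendant '[[[0,0,0],[0,0,-0.9],0],[[0,0,-0.5],[0,0,-0.08],0],[[0,0,-0.8],[0,0,0],0],[[0,0,-0.8],[0,0,0],0],[[0,0,-0.8],[0,0,0],0],[[0,0,-0.3],[0,0,0],0],[[0,0,0],[0,0,0],0],[[0,0,0],[0,0,0],0],[[0,0,0],[0,0,0],0],[[0,0,0],[0,0,0],0]]'
python3 -c "from h import *;st()"
```

```text
time: 35.75
tool_pos: [484.0, -188.5, 279.9]
tcp_rot: [3.141, 0.0, -0.803]
contact_force: [-0.2, 0.3, 0.4]
grip_width: 46.6
finger_force: 0.0
time: 36.58
tool_pos: [484.8, -189.0, 185.6]
tcp_rot: [-3.141, -0.003, -0.916]
contact_force: [-0.3, -0.5, 0.6]
grip_width: 45.9
finger_force: 0.0
t36.6 tcp [ 484.8 -189.   185.6] rpy [-3.141e+00 -3.000e-03 -9.160e-01] F [-0.3 -0.5  0.6] w45.9 ff0 q [-0.52  0.36  1.59 -0.    1.18  1.97]
```

```bash
python3 -m pendant '[[[0,0,-0.2],[0,0,0],0],[[0,0,-0.2],[0,0,0],0],[[0,0,-0.2],[0,0,0],0],[[0,0,-0.2],[0,0,0],0],[[0,0,-0.2],[0,0,0],0],[[0,0,-0.2],[0,0,0],0],[[0,0,-0.2],[0,0,0],0],[[0,0,0],[0,0,0],0],[[0,0,0],[0,0,0],0],[[0,0,0],[0,0,0],0]]'
python3 -c "from h import *;st()"
```

```text
time: 37.42
tool_pos: [484.1, -188.6, 142.2]
tcp_rot: [-3.142, -0.0, -0.916]
contact_force: [-0.1, -0.2, 0.1]
grip_width: 45.7
finger_force: 0.0
t37.4 tcp [ 484.1 -188.6  142.2] rpy [-3.142 -0.    -0.916] F [-0.1 -0.2  0.1] w45.7 ff0 q [-0.52  0.41  1.65 -0.    1.08  1.97]
```

```bash
python3 -m pendant '[[[0,0,-0.3],[0,0,0],0],[[0,0,-0.3],[0,0,0],0],[[0,0,-0.27],[0,0,0],0],[[0,0,0],[0,0,0],-1],[[0,0,0],[0,0,0],-1],[[0,0,0],[0,0,0],-1],[[0,0,0],[0,0,0],-1],[[0,0,0],[0,0,0],-1],[[0,0,0],[0,0,0],-1],[[0,0,0],[0,0,0],-1]]'
python3 -c "from h import *;o=st();print(o['moment'])"
```

```text
time: 38.25
tool_pos: [484.0, -188.6, 116.2]
tcp_rot: [3.142, -0.0, -0.916]
contact_force: [-0.8, -0.1, 2.1]
grip_width: 19.2
finger_force: 30.0
t38.2 tcp [ 484.  -188.6  116.2] rpy [ 3.142 -0.    -0.916] F [-0.8 -0.1  2.1] w19.2 ff30 q [-0.52  0.44  1.69 -0.    1.01  1.97]
[ 0.05118146  0.14990091 -0.02560696]
```

```bash
python3 -m pendant '[[[0,0,0.2],[0,0,0],-1],[[0,0,0.4],[0,0,0],-1],[[0,0,0.7],[0,0,0],-1],[[0,0,0.8],[0,0,0],-1],[[0,0,0.8],[0,0,0],-1],[[0,0,0.8],[0,0,0],-1],[[0,0,0.8],[0,0,0],-1],[[0,0,0.8],[0,0,0],-1],[[0,0.4,0],[0,0,0],-1],[[0,0.7,0],[0,0,0],-1]]'
python3 -c "from h import *;o=st();print(o['moment'])"
python3 -m pendant '[[[0.1,0.7,0],[0,0,0.7],-1],[[0.1,0.7,0],[0,0,0.8],-1],[[0.1,0.7,0],[0,0,0.8],-1],[[0.1,0.7,0],[0,0,0.8],-1],[[0.1,0.7,0],[0,0,0.8],-1],[[0.1,0.7,0],[0,0,0.8],-1],[[0.1,0.7,0],[0,0,0.8],-1],[[0.1,0.7,0],[0,0,0.8],-1],[[0.1,0.7,0],[0,0,0.8],-1],[[0.1,0.7,0],[0,0,0.8],-1]]'
python3 -m pendant '[[[0.1,0.6,0],[0,0,0.8],-1],[[0.1,0.6,0],[0,0,0.8],-1],[[0.1,0.6,0],[0,0,0.8],-1],[[0.1,0.6,0],[0,0,0.8],-1],[[0.1,0.4,0],[0,0,0.8],-1],[[0.08,0.1,0],[0,0,0.8],-1],[[0,0,-0.4],[0,0,0.4],-1],[[0,0,-0.7],[0,0,0],-1],[[0,0,-0.7],[0,0,0],-1],[[0,0,0],[0,0,0],-1]]'
python3 -c "from h import *;st()"
```

```text
time: 39.08
tool_pos: [484.3, -156.3, 275.6]
tcp_rot: [-3.141, -0.003, -0.918]
contact_force: [0.5, 0.9, -3.1]
grip_width: 18.6
finger_force: 30.0
t39.1 tcp [ 484.3 -156.3  275.6] rpy [-3.141e+00 -3.000e-03 -9.180e-01] F [ 0.5  0.9 -3.1] w18.6 ff30 q [-0.46  0.27  1.47 -0.    1.4   2.03]
[0.27215767 0.04978991 0.01227989]
time: 39.92
tool_pos: [513.0, 56.3, 273.6]
tcp_rot: [-3.141, 0.002, 0.037]
contact_force: [0.2, 0.4, -3.8]
grip_width: 19.3
finger_force: 30.0
time: 40.75
tool_pos: [528.0, 141.8, 215.7]
tcp_rot: [-3.136, 0.009, 0.657]
contact_force: [-1.2, -0.5, -3.5]
grip_width: 19.5
finger_force: 30.0
t40.8 tcp [528.  141.8 215.7] rpy [-3.136  0.009  0.657] F [-1.2 -0.5 -3.5] w19.5 ff30 q [0.12 0.39 1.46 0.   1.3  1.04]
```

```bash
python3 -m pendant '[[[0.11,-0.04,0],[0,0,0.24],-1],[[0,0,-0.3],[0,0,0],-1],[[0,0,-0.4],[0,0,0],-1],[[0,0,-0.4],[0,0,0],-1],[[0,0,-0.4],[0,0,0],-1],[[0,0,-0.4],[0,0,0],-1],[[0,0,-0.3],[0,0,0],-1],[[0,0,-0.3],[0,0,0],-1],[[0,0,0],[0,0,0],-1],[[0,0,0],[0,0,0],-1]]'
python3 -c "from h import *;st()"
```

```text
time: 41.58
tool_pos: [535.6, 141.7, 151.1]
tcp_rot: [3.139, -0.007, 0.685]
contact_force: [-9.8, 1.9, 29.6]
grip_width: 19.6
finger_force: 30.0
t41.6 tcp [535.6 141.7 151.1] rpy [ 3.139 -0.007  0.685] F [-9.8  1.9 29.6] w19.6 ff30 q [0.12 0.45 1.55 0.   1.13 1.  ]
```

The post is resting on the collar and did not enter. I'll lift clear over bare bench and measure how it hangs in the grip.

```bash
python3 -m pendant '[[[0,0,0.3],[0,0,0],-1],[[0,0,0.6],[0,0,0],-1],[[0,0,0.8],[0,0,0],-1],[[0,0,0.8],[0,0,0],-1],[[-0.7,0,0],[0,0,0],-1],[[-0.8,0,0],[0,0,0],-1],[[-0.8,0,0],[0,0,0],-1],[[-0.7,0,0],[0,0,0],-1],[[0,0,0],[0,0,0],-1],[[0,0,0],[0,0,0],-1]]'
python3 - <<'E'
from h import *
import pickle
o=st(); p=bot.camera_params("wrist"); im=bot.capture("wrist"); cv2.imwrite("pics/w11raw.png",im); pickle.dump((p,o["tool_pos"],o["tcp_rot"]),open("w11.p","wb"))
hsv=cv2.cvtColor(im,cv2.COLOR_BGR2HSV)
for u in (256,263,270):
  print(u,[tuple(int(x) for x in hsv[v,u]) for v in range(90,250,4)])
a=o["tcp_rot"][2]; tx=np.array([np.cos(a),np.sin(a),0]); f=o["tool_pos"]-[0,0,94.2]
for d in (0,15):
  c=f+d*tx
  print(d,[ (n,proj("wrist",c+np.array([0,0,z])+r*tx,p).round(0)) for n,z,r in [("lugtop41",28,41),("lugbot41",20,41),("disc30",68,30),("bar27",104,27),("barback",104,-27),("foot24",0,24)]])
E
```

```text
time: 42.42
tool_pos: [444.0, 140.5, 221.3]
tcp_rot: [3.141, -0.001, 0.685]
contact_force: [0.1, 0.5, -3.3]
grip_width: 19.7
finger_force: 30.0
t42.4 tcp [444.  140.5 221.3] rpy [ 3.141e+00 -1.000e-03  6.850e-01] F [ 0.1  0.5 -3.3] w19.7 ff30 q [ 0.14  0.23  1.68 -0.    1.23  1.03]
256 [(17, 102, 150), (17, 100, 155), (17, 103, 174), (20, 95, 232), (19, 96, 230), (18, 100, 224), (18, 102, 218), (17, 104, 213), (17, 115, 211), (17, 114, 214), (17, 112, 220), (18, 112, 225), (17, 116, 213), (16, 105, 209), (15, 95, 210), (17, 96, 221), (17, 95, 225), (16, 97, 211), (125, 11, 135), (163, 10, 176), (14, 152, 114), (13, 156, 176), (12, 133, 69), (12, 138, 72), (11, 137, 69), (11, 133, 71), (11, 145, 102), (11, 148, 122), (12, 149, 125), (12, 149, 125), (12, 150, 126), (12, 152, 126), (12, 151, 125), (12, 151, 125), (12, 151, 125), (12, 149, 125), (12, 150, 126), (12, 150, 126), (12, 149, 101), (11, 142, 81)]
263 [(17, 101, 146), (17, 102, 148), (17, 100, 148), (15, 58, 212), (19, 93, 225), (19, 96, 229), (18, 100, 225), (18, 102, 218), (17, 104, 213), (17, 114, 210), (17, 115, 212), (17, 
[... 783 characters left out ...]
7, 174), (12, 136, 71), (11, 135, 70), (11, 135, 68), (12, 135, 72), (11, 144, 101), (12, 149, 118), (12, 152, 121), (12, 150, 122), (12, 150, 122), (11, 148, 122), (12, 148, 121), (12, 150, 121), (12, 150, 121), (12, 148, 121), (12, 148, 114), (12, 140, 80), (12, 140, 80), (12, 144, 85)]
0 [('lugtop41', array([262., 153.])), ('lugbot41', array([262., 151.])), ('disc30', array([262., 178.])), ('bar27', array([262., 199.])), ('barback', array([262., 283.])), ('foot24', array([262., 167.]))]
15 [('lugtop41', array([262., 134.])), ('lugbot41', array([262., 133.])), ('disc30', array([262., 156.])), ('bar27', array([262., 172.])), ('barback', array([262., 262.])), ('foot24', array([262., 151.]))]
```

```bash
python3 -m pendant '[[[0,0,-0.4],[0,0,0],-1],[[0,0,-0.7],[0,0,0],-1],[[0,0,-0.7],[0,0,0],-1],[[0,0,-0.7],[0,0,0],-1],[[0,0,-0.6],[0,0,0],-1],[[0,0,-0.4],[0,0,0],-1],[[0,0,-0.2],[0,0,0],-1],[[0,0,-0.2],[0,0,0],-1],[[0,0,0],[0,0,0],-1],[[0,0,0],[0,0,0],-1]]'
python3 -c "from h import *;st()"
```

```text
time: 43.3
tool_pos: [445.2, 140.3, 104.2]
tcp_rot: [3.141, -0.001, 0.685]
contact_force: [-0.3, -0.4, -3.1]
grip_width: 19.8
finger_force: 30.0
t43.3 tcp [445.2 140.3 104.2] rpy [ 3.141e+00 -1.000e-03  6.850e-01] F [-0.3 -0.4 -3.1] w19.8 ff30 q [ 0.14  0.37  1.84 -0.    0.93  1.03]
```

```bash
python3 -m pendant '[[[0,0,-0.1],[0,0,0],-1],[[0,0,-0.1],[0,0,0],-1],[[0,0,-0.07],[0,0,0],-1],[[0,0,-0.07],[0,0,0],-1],[[0,0,0],[0,0,0],-1],[[0,0,0],[0,0,0],-1],[[0,0,0],[0,0,0],-1],[[0,0,0],[0,0,0],-1],[[0,0,0],[0,0,0],-1],[[0,0,0],[0,0,0],-1]]'
python3 -c "from h import *;st()"
```

```text
time: 44.13
tool_pos: [444.7, 140.3, 93.8]
tcp_rot: [3.141, -0.0, 0.685]
contact_force: [0.1, -0.3, -1.7]
grip_width: 19.8
finger_force: 30.0
t44.1 tcp [444.7 140.3  93.8] rpy [ 3.141 -0.     0.685] F [ 0.1 -0.3 -1.7] w19.8 ff30 q [ 0.14  0.39  1.85 -0.    0.9   1.03]
```

```bash
python3 -m pendant '[[[0,0,-0.05],[0,0,0],-1],[[0,0,0],[0,0,0],-1],[[0,0,0],[0,0,0],0],[[0,0,0],[0,0,0],0],[[0,0,0],[0,0,0],0],[[0,0,0],[0,0,0],0],[[0,0,0],[0,0,0],0],[[0,0,0.4],[0,0,0],0],[[0,0,0.5],[0,0,0],0],[[0,0,0.6],[0,0,0],0]]'
python3 -m pendant '[[[0,0,0.8],[0,0,0],0],[[0,0,0.8],[0,0,0],0],[[0,0,0.8],[0,0,0],0],[[0,0,0.8],[0,0,0],0],[[0,0,0.5],[0,0,0],0],[[-0.5,-0.4,0],[0,0,0],0],[[-0.5,-0.4,0],[0,0,0],0],[[0,0,0],[0,0,0],0],[[0,0,0],[0,0,0],0],[[0,0,0],[0,0,0],0]]'
cat > fp.py <<'E'
# find a post standing at a known height with the wrist camera: bar top (dark-brown) + disc, by matching projected outlines
from h import *
from scipy.optimize import minimize
def mask(im):
    h=cv2.cvtColor(im,cv2.COLOR_BGR2HSV); return ((h[...,0]<=15)&(h[...,1]>122)).astype(np.uint8)
def sil(x,y,a,z0,p):
    m=np.zeros((384,512),np.uint8); c,s=np.cos(a),np.sin(a)
    t=np.linspace(0,2*np.pi,40)
    disc=[(30*np.cos(q),30*np.sin(q),z) for q in t for z in (54,68)]
    bar=[(i,j,z) for i in (-27,27) for j in (-10,10) for z in (68,104)]
    for S in (disc,bar):
        q=np.array([proj("wrist",(x+c*u-s*v,y+s*u+c*v,z0+z),p) for u,v,z in S],np.float32)
        cv2.fillConvexPoly(m,cv2.convexHull(np.round(q*16).astype(np.int32)),1,shift=4)
    return m
def fit(im,p,x0,z0,vmax=215):
    M=mask(im); M[vmax:]=0
    def cost(v):
        S=sil(*v,z0,p); S[vmax:]=0; return 1-(S&M).sum()/max(1,(S|M0(S,M)).sum())
    def M0(S,M): # only mask near the silhouette
        return M&cv2.dilate(S,np.ones((15,15),np.uint8))
    best=None
    for da in (-.3,0,.3):
        r=minimize(cost,[x0[0],x0[1],x0[2]+da],method="Nelder-Mead",options=dict(initial_simplex=[[x0[0],x0[1],x0[2]+da],[x0[0]+6,x0[1],x0[2]+da],[x0[0],x0[1]+6,x0[2]+da],[x0[0],x0[1],x0[2]+da+.2]],maxiter=80))
        if best is None or r.fun<best.fun: best=r
    return best.x,1-best.fun
E
python3 - <<'E'
from fp import *
o=st(); p=bot.camera_params("wrist"); im=bot.capture("wrist"); cv2.imwrite("pics/w12raw.png",im)
print(fit(im,p,(449,143,.685),0))
h=cv2.cvtColor(im,cv2.COLOR_BGR2HSV); n,l,s,c=cv2.connectedComponentsWithStats(mask(im)); print([(s[i].tolist(),c[i].round()) for i in range(1,n) if s[i][4]>150])
E
```

```text
time: 44.97
tool_pos: [444.1, 140.2, 137.2]
tcp_rot: [-3.141, 0.002, 0.685]
contact_force: [1.4, 0.9, -0.0]
grip_width: 46.2
finger_force: 0.0
time: 45.8
tool_pos: [415.1, 116.5, 248.4]
tcp_rot: [3.141, -0.001, 0.685]
contact_force: [-0.5, 0.3, 0.6]
grip_width: 46.4
finger_force: 0.0
t45.8 tcp [415.1 116.5 248.4] rpy [ 3.141e+00 -1.000e-03  6.850e-01] F [-0.5  0.3  0.6] w46.4 ff0 q [0.1  0.14 1.71 0.   1.29 0.98]
(array([454.06600026, 145.47785431,   0.56047696]), np.float64(0.9313769751693002))
[([322, 0, 42, 12, 384], array([343.,   5.])), ([239, 108, 51, 52, 2065], array([264., 132.])), ([397, 122, 99, 108, 4544], array([439., 169.]))]
```

```bash
python3 -m pendant '[[[0.4,0.34,0],[0,0,0],0],[[0.4,0.34,0],[0,0,0],0],[[0.45,0.33,0],[0,0,0],0],[[0,0,-0.5],[0,0,0],0],[[0,0,-0.8],[0,0,0],0],[[0,0,-0.8],[0,0,0],0],[[0,0,-0.8],[0,0,0],0],[[0,0,-0.7],[0,0,0],0],[[0,0,-0.4],[0,0,0],0],[[0,0,0],[0,0,0],0]]'
python3 -m pendant '[[[0,0,-0.4],[0,0,0],0],[[0,0,-0.4],[0,0,0],0],[[0,0,-0.4],[0,0,0],0],[[0,0,0],[0,0,0],-1],[[0,0,0],[0,0,0],-1],[[0,0,0],[0,0,0],-1],[[0,0,0],[0,0,0],-1],[[0,0,0],[0,0,0],-1],[[0,0,0],[0,0,0],-1],[[0,0,0],[0,0,0],-1]]'
python3 -c "from h import *;st()"
```

```text
time: 46.68
tool_pos: [450.8, 146.7, 125.3]
tcp_rot: [-3.139, 0.005, 0.686]
contact_force: [-0.3, -0.3, -0.4]
grip_width: 45.8
finger_force: 0.0
time: 47.52
tool_pos: [453.0, 146.6, 93.1]
tcp_rot: [3.14, -0.002, 0.685]
contact_force: [0.8, -0.9, 4.8]
grip_width: 19.1
finger_force: 30.0
t47.5 tcp [453.  146.6  93.1] rpy [ 3.14e+00 -2.00e-03  6.85e-01] F [ 0.8 -0.9  4.8] w19.1 ff30 q [ 0.15  0.4   1.83 -0.    0.9   1.04]
```

```bash
python3 -m pendant '[[[0,0,0.4],[0,0,0],-1],[[0,0,0.7],[0,0,0],-1],[[0,0,0.8],[0,0,0],-1],[[0,0,0.8],[0,0,0],-1],[[0,0,0.8],[0,0,0],-1],[[0,0,0.5],[0,0,0],-1],[[0,0,0],[0,0,0],-1],[[0,0,0],[0,0,0],-1],[[0,0,0],[0,0,0],-1],[[0,0,0],[0,0,0],-1]]'
python3 - <<'E'
from fp import *
o=st(); p=bot.camera_params("wrist"); im=bot.capture("wrist")
x,s=fit(im,p,(o["tool_pos"][0],o["tool_pos"][1],.685),o["tool_pos"][2]-93); d=x[:2]-o["tool_pos"][:2]; a=.685
print("held: along %.1f lat %.1f head %.2f iou %.2f"%(d@[np.cos(a),np.sin(a)],d@[-np.sin(a),np.cos(a)],x[2],s))
h=cv2.cvtColor(im,cv2.COLOR_BGR2HSV); print([(v,int(h[v,262,1]),int(h[v,262,2])) for v in range(140,204,3)])
tx=np.array([np.cos(a),np.sin(a),0]); f=o["tool_pos"]-[0,0,93]
print([(n,proj("wrist",f+np.array([0,0,z])+r*tx,p).round(0)[1]) for n,z,r in [("lug",28,41),("disc",68,30),("bar",104,27)]])
E
```

```text
time: 48.35
tool_pos: [451.2, 146.4, 210.6]
tcp_rot: [-3.14, 0.003, 0.685]
contact_force: [-0.2, -0.4, -3.2]
grip_width: 19.3
finger_force: 30.0
t48.4 tcp [451.2 146.4 210.6] rpy [-3.14e+00  3.00e-03  6.85e-01] F [-0.2 -0.4 -3.2] w19.3 ff30 q [ 0.15  0.26  1.67 -0.    1.22  1.04]
held: along -2.1 lat -0.4 head 0.47 iou 0.99
[(140, 114, 217), (143, 112, 221), (146, 111, 225), (149, 113, 218), (152, 56, 156), (155, 12, 197), (158, 12, 197), (161, 12, 197), (164, 12, 196), (167, 10, 195), (170, 12, 195), (173, 11, 194), (176, 72, 110), (179, 154, 136), (182, 157, 177), (185, 150, 102), (188, 135, 70), (191, 133, 67), (194, 133, 65), (197, 138, 70), (200, 143, 100), (203, 145, 118)]
[('lug', np.float64(153.0)), ('disc', np.float64(179.0)), ('bar', np.float64(200.0))]
```

The post is now held centred and plumb, so back to the collar.

```bash
python3 -m pendant '[[[0.5,0.02,0],[0,0,0],-1],[[0.7,0.02,0],[0,0,0],-1],[[0.7,0.02,0],[0,0,0],-1],[[0.7,0.03,0],[0,0,0],-1],[[0.46,0.03,0],[0,0,0],-1],[[0,0,0],[0,0,0],-1],[[0,0,-0.3],[0,0,0],-1],[[0,0,-0.4],[0,0,0],-1],[[0,0,-0.3],[0,0,0],-1],[[0,0,0],[0,0,0],-1]]'
python3 -c "from h import *;st()"
python3 -m pendant '[[[0,0,0],[0,0,0],-1],[[0,0,-0.2],[0,0,0],-1],[[0,0,-0.2],[0,0,0],-1],[[0,0,-0.2],[0,0,0],-1],[[0,0,-0.2],[0,0,0],-1],[[0,0,-0.2],[0,0,0],-1],[[0,0,-0.1],[0,0,0],-1],[[0,0,0],[0,0,0],-1],[[0,0,0],[0,0,0],-1],[[0,0,0],[0,0,0],-1]]'
python3 -c "from h import *;st()"
```

```text
time: 49.23
tool_pos: [541.6, 150.0, 179.4]
tcp_rot: [-3.139, 0.005, 0.685]
contact_force: [0.6, -0.1, -2.7]
grip_width: 19.4
finger_force: 30.0
t49.2 tcp [541.6 150.  179.4] rpy [-3.139  0.005  0.685] F [ 0.6 -0.1 -2.7] w19.4 ff30 q [ 0.13  0.45  1.48 -0.    1.22  1.02]
time: 50.07
tool_pos: [544.2, 150.2, 149.5]
tcp_rot: [3.141, -0.001, 0.685]
contact_force: [-0.5, 0.4, -2.0]
grip_width: 19.1
finger_force: 30.0
t50.1 tcp [544.2 150.2 149.5] rpy [ 3.141e+00 -1.000e-03  6.850e-01] F [-0.5  0.4 -2. ] w19.1 ff30 q [ 0.13  0.48  1.52 -0.    1.15  1.02]
```

```bash
python3 -m pendant '[[[-0.02,0,-0.1],[0,0,0],-1],[[0,0,-0.1],[0,0,0],-1],[[0,0,-0.1],[0,0,0],-1],[[0,0,-0.1],[0,0,0],-1],[[0,0,-0.1],[0,0,0],-1],[[0,0,0],[0,0,0],-1],[[0,0,0],[0,0,0],-1],[[0,0,0],[0,0,0],-1],[[0,0,0],[0,0,0],-1],[[0,0,0],[0,0,0],-1]]'
python3 -c "from h import *;st()"
```

```text
time: 50.9
tool_pos: [543.5, 150.2, 134.4]
tcp_rot: [3.141, -0.0, 0.685]
contact_force: [-1.0, 0.6, -3.1]
grip_width: 19.1
finger_force: 30.0
t50.9 tcp [543.5 150.2 134.4] rpy [ 3.141 -0.     0.685] F [-1.   0.6 -3.1] w19.1 ff30 q [ 0.13  0.49  1.54 -0.    1.11  1.02]
```

```bash
python3 -m pendant '[[[0,0,-0.1],[0,0,0],-1],[[0,0,-0.12],[0,0,0],-1],[[0,0,0],[0,0,-0.4],-1],[[0,0,0],[0,0,-0.5],-1],[[0,0,0],[0,0,-0.6],-1],[[0,0,0],[0,0,-0.6],-1],[[0,0,0],[0,0,-0.6],-1],[[0,0,0],[0,0,-0.6],-1],[[0,0,0],[0,0,-0.6],-1],[[0,0,0],[0,0,-0.6],-1]]'
python3 -c "from h import *;o=st();print(o['moment'])"
python3 -m pendant '[[[0,0,0],[0,0,-0.6],-1],[[0,0,0],[0,0,-0.8],-1],[[0,0,0],[0,0,-0.8],-1],[[0,0,0],[0,0,-0.8],-1],[[0,0,0],[0,0,-0.8],-1],[[0,0,0],[0,0,-0.43],-1],[[0,0,0],[0,0,0],-1],[[0,0,0],[0,0,0],-1],[[0,0,0],[0,0,0],-1],[[0,0,0],[0,0,0],-1]]'
python3 -c "from h import *;o=st();print(o['moment'])"
```

```text
time: 51.73
tool_pos: [543.2, 150.2, 127.2]
tcp_rot: [3.142, 0.001, 0.142]
contact_force: [0.2, -0.2, -2.7]
grip_width: 19.2
finger_force: 30.0
t51.7 tcp [543.2 150.2 127.2] rpy [3.142e+00 1.000e-03 1.420e-01] F [ 0.2 -0.2 -2.7] w19.2 ff30 q [ 0.13  0.5   1.55 -0.    1.1   1.56]
[ 0.04381749  0.01864057 -0.03584926]
time: 52.57
tool_pos: [543.3, 150.2, 127.5]
tcp_rot: [3.141, 0.0, -0.361]
contact_force: [1.9, 0.3, -2.2]
grip_width: 19.4
finger_force: 30.0
t52.6 tcp [543.3 150.2 127.5] rpy [ 3.141  0.    -0.361] F [ 1.9  0.3 -2.2] w19.4 ff30 q [ 0.13  0.5   1.55 -0.    1.1   2.07]
[0.04426291 0.00012344 0.0423915 ]
```

```bash
python3 -m pendant '[[[0,0,-0.1],[0,0,0],-1],[[0,0,-0.1],[0,0,0],-1],[[0,0,-0.1],[0,0,0],-1],[[0,0,-0.1],[0,0,0],-1],[[0,0,0],[0,0,0],-1],[[0,0,0],[0,0,0],-1],[[0,0,0],[0,0,0],-1],[[0,0,0],[0,0,0],-1],[[0,0,0],[0,0,0],-1],[[0,0,0],[0,0,0],-1]]'
python3 -c "from h import *;o=st();print(o['moment'])"
```

```text
time: 53.4
tool_pos: [543.4, 150.2, 115.6]
tcp_rot: [3.142, -0.0, -0.362]
contact_force: [-0.3, 0.8, -2.6]
grip_width: 19.2
finger_force: 30.0
t53.4 tcp [543.4 150.2 115.6] rpy [ 3.142 -0.    -0.362] F [-0.3  0.8 -2.6] w19.2 ff30 q [ 0.13  0.51  1.56 -0.    1.07  2.07]
[ 0.03920762  0.04863763 -0.00643794]
```

```bash
python3 -m pendant '[[[0,0,-0.05],[0,0,0],-1],[[0,0,-0.03],[0,0,0],-1],[[0,0,0],[0,0,0],-0.1],[[0,0,0],[0,0,0],-0.1],[[0,0,0],[0,0,0],-0.1],[[0,0,0],[0,0,0],-0.1],[[0,0,0.3],[0,0,0],-0.1],[[0,0,0.8],[0,0,0],-0.1],[[0,0,1],[0,0,0],-0.1],[[0,0,1],[0,0,0],-0.1]]'
python3 -m pendant '[[[0,-0.3,1],[0,0,0.5],0],[[0,-0.6,0.8],[0,0,0.8],0],[[0.1,-0.7,0.5],[0,0,0.9],0],[[0.1,-0.7,0],[0,0,0.9],0],[[0.1,-0.7,0],[0,0,0.9],0],[[0.1,-0.7,0],[0,0,0.9],0],[[0.1,-0.7,0],[0,0,0.9],0],[[0.1,-0.7,0],[0,0,0.9],0],[[0.1,-0.7,0],[0,0,0.9],0],[[0.1,-0.7,0],[0,0,0.9],0]]'
python3 -m pendant '[[[0.1,-0.7,0],[0,0,0.9],0],[[0.1,-0.7,0],[0,0,0.9],0],[[0.1,-0.7,0],[0,0,0.9],0],[[0.1,-0.7,0],[0,0,0.9],0],[[0.1,-0.7,0],[0,0,0.9],0],[[0.1,-0.7,0],[0,0,0.9],0],[[0.1,-0.6,0],[0,0,0.9],0],[[0,-0.36,0],[0,0,0.9],0],[[0,0,0],[0,0,0.4],0],[[0,0,0],[0,0,0],0]]'
python3 -c "from h import *;st()"
```

```text
time: 54.23
tool_pos: [542.9, 150.1, 207.4]
tcp_rot: [3.141, 0.001, -0.362]
contact_force: [1.2, -0.1, 0.7]
grip_width: 41.2
finger_force: 0.0
time: 55.07
tool_pos: [567.4, -45.9, 275.9]
tcp_rot: [3.141, -0.0, 0.663]
contact_force: [0.2, -0.8, 0.3]
grip_width: 46.2
finger_force: 0.0
time: 55.9
tool_pos: [588.2, -200.5, 275.5]
tcp_rot: [3.142, -0.0, 1.57]
contact_force: [-0.4, -0.5, 0.2]
grip_width: 45.7
finger_force: 0.0
t55.9 tcp [ 588.2 -200.5  275.5] rpy [ 3.142 -0.     1.57 ] F [-0.4 -0.5  0.2] w45.7 ff0 q [-0.45  0.49  1.13  0.    1.51 -0.45]
```

```bash
python3 -m pendant '[[[-0.07,0.02,-0.2],[0,0,0.15],0],[[0,0,-0.5],[0,0,0],0],[[0,0,-0.8],[0,0,0],0],[[0,0,-0.8],[0,0,0],0],[[0,0,-0.7],[0,0,0],0],[[0,0,0],[0,0,0],0],[[0,0,0],[0,0,0],-1],[[0,0,0],[0,0,0],-1],[[0,0,0],[0,0,0],-1],[[0,0,0],[0,0,0],-1]]'
python3 -m pendant '[[[0,0,0],[0,0,0],-1],[[0,0,0],[0,0,-0.4],-1],[[0,0,0],[0,0,-0.9],-1],[[0,0,0],[0,0,-0.9],-1],[[0,0,0],[0,0,-0.9],-1],[[0,0,0],[0,0,-0.9],-1],[[0,0,0],[0,0,-0.9],-1],[[0,0,0],[0,0,-0.9],-1],[[0,0,0],[0,0,-0.9],-1],[[0,0,0],[0,0,-0.9],-1]]'
python3 -c "from h import *;st()"
python3 -m pendant '[[[0,0,0],[0,0,-0.9],-1],[[0,0,0],[0,0,-0.9],-1],[[0,0,0],[0,0,-0.9],-1],[[0,0,0],[0,0,-0.9],-1],[[0,0,0],[0,0,-0.9],-1],[[0,0,0],[0,0,-0.9],-1],[[0,0,0],[0,0,-0.7],-1],[[0,0,0],[0,0,0],0],[[0,0,0],[0,0,0],0],[[0,0,0],[0,0,0],0]]'
python3 -c "from h import *;st()"
```

```text
time: 56.73
tool_pos: [586.9, -199.2, 186.9]
tcp_rot: [3.139, 0.001, 1.588]
contact_force: [0.3, -0.7, -0.1]
grip_width: 23.5
finger_force: 0.0
time: 57.57
tool_pos: [585.0, -199.0, 186.6]
tcp_rot: [-3.141, 0.002, 0.67]
contact_force: [-6.2, 1.0, 5.7]
grip_width: 17.6
finger_force: 29.9
t57.6 tcp [ 585.  -199.   186.6] rpy [-3.141e+00  2.000e-03  6.700e-01] F [-6.2  1.   5.7] w17.6 ff30 q [-0.45  0.54  1.3  -0.    1.3   0.45]
time: 58.4
tool_pos: [586.6, -199.2, 185.6]
tcp_rot: [3.141, -0.001, -0.055]
contact_force: [-0.2, -0.6, 0.1]
grip_width: 32.9
finger_force: 0.0
t58.4 tcp [ 586.6 -199.2  185.6] rpy [ 3.141e+00 -1.000e-03 -5.500e-02] F [-0.2 -0.6  0.1] w32.9 ff0 q [-0.45  0.54  1.3  -0.    1.3   1.17]
```

```bash
python3 -m pendant '[[[0,0,0.6],[0,0,0],0],[[0,0,0.8],[0,0,0],0],[[0,0,0.8],[0,0,0],0],[[-0.4,0,0.8],[0,0,0.4],0],[[-0.6,0,0.2],[0,0,0.5],0],[[-0.6,0,0],[0,0,0.5],0],[[-0.6,0,0],[0,0,0.5],0],[[-0.6,0,0],[0,0,0.5],0],[[-0.6,0,0],[0,0,0.5],0],[[-0.3,0,0],[0,0,0.4],0]]'
python3 -m pendant '[[[-0.3,0,0],[0,0,0],0],[[0,0,0],[0,0,0],0],[[0,0,0],[0,0,0],0],[[0,0,0],[0,0,0],0],[[0,0,0],[0,0,0],0],[[0,0,0],[0,0,0],0],[[0,0,0],[0,0,0],0],[[0,0,0],[0,0,0],0],[[0,0,0],[0,0,0],0],[[0,0,0],[0,0,0],0]]'
python3 - <<'E'
from h import *
import pickle
o=st(); p=bot.camera_params("wrist"); im=bot.capture("wrist"); cv2.imwrite("pics/w13raw.png",im); pickle.dump(p,open("w13.p","wb"))
q=np.array(proj("wrist",(492,-195,126),p)); print(q)
h=cv2.cvtColor(im,cv2.COLOR_BGR2HSV)
# gray lugs / compact map around the expected post: G=grey bright, d=very dark, b=bar-brown, .=else
u0,v0=int(q[0]),int(q[1])
for v in range(v0-56,v0+44,3):
    print(v,"".join("G" if h[v,u,1]<60 and h[v,u,2]>90 else "#" if h[v,u,2]<85 else "b" if h[v,u,2]<135 else "o" if h[v,u,1]>140 else "." for u in range(u0-60,u0+60,2)))
E
```

```text
time: 59.23
tool_pos: [473.8, -199.0, 281.6]
tcp_rot: [3.141, 0.0, 0.343]
contact_force: [0.1, -0.3, -0.2]
grip_width: 46.2
finger_force: 0.0
time: 60.07
tool_pos: [466.3, -199.0, 281.2]
tcp_rot: [-3.142, 0.0, 0.34]
contact_force: [0.5, 0.1, -0.4]
grip_width: 46.0
finger_force: 0.0
t60.1 tcp [ 466.3 -199.   281.2] rpy [-3.142  0.     0.34 ] F [ 0.5  0.1 -0.4] w46.0 ff0 q [-0.55  0.27  1.46 -0.    1.41  0.68]
[267.2912403  154.93289792]
98 ...GGGooooooooooooo.....bbbbbbbbbbbbbbbbbbbbbbbbbbbbbbbbbooo
101 ..GGGoooooooooo.....bbbbbbbbbbbbbbbbbbbbbbbbbbbbbbbbbbbboooo
104 ..GG.oooooo......obbbbbbbbbbbbbbbbbbbbbbbbbbbbbbbbbbbbbboooo
107 .GGGoooo......oooobbbbbbbbbbbbbbbbbbbbbbbbbbbbbbbbbbbbbooooo
110 GGG.o.....ooooooobbbbbbbbbbbbbbbbbbbbbbbbbbbbbb..bbbbboooooo
113 GGG...ooooooooooobbbbbbbbbbbbbbbbbbbbbbbbbbbbbbb.bbbbboooooo
116 GG.oooooooooooooobbbbbbbbbbbbbbbbbbbbbbbbbbbbbbb..bbbooooooo
119 G.oooooooooooooobbbbbbbbGGGGGbbbbbbbbbbbbbbbbbbbb.bbbooooooo
122 Goooooooooooooobbbbbbbb#bGGGGb####bbbbbbbbbbbbbbb..boooooooo
125 .oooooooooooooobbbbb#####GGGGb#######bbbbbbbbbbbbb..oooooooo
128 ooooooo
[... 848 characters left out ...]
......ooooooooooobbbbbbbbbbbbbbbbbbbbbbbbbbbbbbb.b
170 ...................oooooooobbbbbbbbbbbbbbbbbbbbbbbbbbbbbbb.b
173 ......................ooooobbbbbbbbbbbbbbboooooooooboobbbbbb
176 ..........................oobbbbbbbbooooooooooooooooooooobb.
179 ............................bbbbbooooooooooooooooooo........
182 ............................................................
185 ............................................................
188 ...........................................................G
191 ..........................................................GG
194 ..........................................................GG
197 .........................................................GGG
```

Run:
```python
import cv2
im=cv2.imread("pics/w13raw.png"); h=cv2.cvtColor(im,cv2.COLOR_BGR2HSV)
for v in (136,142,150,158,166,172,176,180): print(v,[int(h[v,u,2]) for u in range(245,300,2)])
print("col",[(v,int(h[v,264,2]),int(h[v,268,2])) for v in range(126,186,3)])
```

```text
136 [84, 97, 116, 116, 108, 114, 118, 122, 124, 122, 119, 116, 96, 96, 110, 110, 112, 112, 112, 104, 83, 79, 98, 105, 105, 105, 105, 104]
142 [107, 109, 108, 108, 108, 125, 130, 130, 129, 129, 130, 125, 113, 87, 104, 111, 112, 114, 115, 115, 116, 108, 80, 110, 113, 111, 108, 105]
150 [111, 113, 114, 115, 117, 121, 126, 129, 129, 129, 129, 128, 127, 115, 86, 109, 112, 112, 113, 115, 116, 117, 113, 102, 105, 105, 105, 107]
158 [109, 110, 125, 171, 175, 176, 142, 126, 129, 129, 128, 128, 128, 125, 112, 91, 115, 118, 119, 120, 121, 120, 112, 112, 111, 109, 105, 104]
166 [134, 155, 185, 187, 188, 190, 185, 142, 126, 127, 127, 128, 128, 127, 124, 107, 95, 119, 122, 120, 112, 109, 108, 109, 110, 110, 111, 111]
172 [201, 191, 190, 185, 186, 184, 183, 174, 129, 125, 126, 126, 127, 127, 126, 120, 96, 103, 119, 119, 117, 118, 125, 159, 154, 146, 128, 144]
176 [210, 211, 211, 209, 207, 197, 191, 190, 150, 124, 126, 126, 126, 125, 124, 122, 109, 147, 178, 162, 156, 153, 174, 182, 185, 185, 184, 182]
180 [223, 221, 218, 215, 213, 211, 211, 211, 201, 154, 140, 142, 159, 164, 178, 187, 190, 192, 190, 190, 191, 190, 189, 189, 189, 190, 189, 190]
col [(126, 111, 81), (129, 148, 148), (132, 86, 83), (135, 118, 107), (138, 125, 113), (141, 130, 119), (144, 130, 123), (147, 130, 128), (150, 129, 128), (153, 129, 129), (156, 128, 128), (159, 128, 128), (162, 128, 128), (165, 127, 128), (168, 127, 127), (171, 126, 127), (174, 126, 127), (177, 125, 125), (180, 142, 149), (183, 211, 210)]
```

Run:
```python
from h import *
import pickle; p=pickle.load(open("w13.p","rb"))
A=pt("wrist",(260.5,134),126,p)[:2];B=pt("wrist",(270,179),126,p)[:2];d=A-B;L=pt("wrist",(259.5,118.5),50,p)[:2]
print((A+B)/2,np.hypot(*d),np.degrees(np.arctan2(d[1],d[0])),L); e=L-(A+B)/2;print(np.hypot(*e),np.degrees(np.arctan2(e[1],e[0])))
```

```text
[ 489.37354349 -193.66871297] 50.851936256182945 31.26664807819845 [ 523.93291977 -173.90699117]
39.810502854886856 29.761759175152136
```

```bash
python3 -m pendant '[[[0.26,0.06,0],[0,0,0.53],0],[[0.25,0.06,0],[0,0,0.53],0],[[0.25,0.05,0],[0,0,0.52],0],[[0,0,-0.5],[0,0,0],0],[[0,0,-0.8],[0,0,0],0],[[0,0,-0.8],[0,0,0],0],[[0,0,-0.8],[0,0,0],0],[[0,0,-0.6],[0,0,0],0],[[0,0,0],[0,0,0],0],[[0,0,0],[0,0,0],0]]'
python3 -c "from h import *;st()"
python3 -m pendant '[[[0,0,-0.5],[0,0,0],0],[[0,0,-0.6],[0,0,0],0],[[0,0,-0.5],[0,0,0],0],[[0,0,-0.4],[0,0,0],0],[[0,0,0],[0,0,0],0],[[0,0,0],[0,0,0],-1],[[0,0,0],[0,0,0],-1],[[0,0,0],[0,0,0],-1],[[0,0,0],[0,0,0],-1],[[0,0,0],[0,0,0],-1]]'
python3 -c "from h import *;st()"
```

```text
time: 60.95
tool_pos: [488.8, -193.8, 176.0]
tcp_rot: [-3.14, 0.001, 0.529]
contact_force: [0.4, -0.6, 0.2]
grip_width: 46.2
finger_force: 0.0
t61.0 tcp [ 488.8 -193.8  176. ] rpy [-3.14e+00  1.00e-03  5.29e-01] F [ 0.4 -0.6  0.2] w46.2 ff0 q [-0.52  0.38  1.59 -0.    1.17  0.52]
time: 61.78
tool_pos: [489.5, -194.1, 117.1]
tcp_rot: [3.14, -0.001, 0.529]
contact_force: [0.7, 1.0, 4.0]
grip_width: 18.8
finger_force: 30.0
t61.8 tcp [ 489.5 -194.1  117.1] rpy [ 3.14e+00 -1.00e-03  5.29e-01] F [0.7 1.  4. ] w18.8 ff30 q [-0.52  0.45  1.67  0.    1.02  0.52]
```

```bash
python3 -m pendant '[[[0,0,0.2],[0,0,0],-1],[[0,0,0.4],[0,0,0],-1],[[0,0,0.7],[0,0,0],-1],[[0,0,0.8],[0,0,0],-1],[[0,0,0.8],[0,0,0],-1],[[0,0,0.8],[0,0,0],-1],[[0,0,0.8],[0,0,0],-1],[[0,0,0.8],[0,0,0],-1],[[0,0.3,0],[0,0,0],-1],[[0,0.6,0],[0,0,0],-1]]'
python3 -m pendant '[[[0.1,0.8,0],[0,0,-0.06],-1],[[0.1,0.8,0],[0,0,-0.06],-1],[[0.1,0.8,0],[0,0,-0.06],-1],[[0.1,0.8,0],[0,0,-0.06],-1],[[0.1,0.8,0],[0,0,-0.06],-1],[[0.1,0.8,0],[0,0,-0.06],-1],[[0.1,0.8,0],[0,0,-0.06],-1],[[0.1,0.8,0],[0,0,-0.06],-1],[[0.1,0.8,0],[0,0,-0.06],-1],[[0.1,0.8,0],[0,0,-0.06],-1]]'
python3 -m pendant '[[[0.1,0.8,0],[0,0,-0.06],-1],[[0.1,0.8,0],[0,0,0],-1],[[0.1,0.8,0],[0,0,0],-1],[[0.1,0.8,0],[0,0,0],-1],[[0.1,0.8,0],[0,0,0],-1],[[0.1,0.8,0],[0,0,0],-1],[[0.08,0.8,0],[0,0,0],-1],[[0,0.6,0],[0,0,0],-1],[[0,0.3,0],[0,0,0],-1],[[0,0,0],[0,0,0],-1]]'
python3 - <<'E'
from h import *
o=st(); p=bot.camera_params("wrist"); im=bot.capture("wrist"); h=cv2.cvtColor(im,cv2.COLOR_BGR2HSV)
print([(v,int(h[v,262,1]),int(h[v,262,2])) for v in range(140,207,3)])
a=o["tcp_rot"][2];tx=np.array([np.cos(a),np.sin(a),0]); f=o["tool_pos"]-[0,0,95]
print([(n,proj("wrist",f+np.array([0,0,z])+r*tx,p).round(0)[1]) for n,z,r in [("lug",28,41),("disc",68,30),("bar",104,27)]])
E
```

```text
time: 62.62
tool_pos: [489.2, -167.8, 275.5]
tcp_rot: [3.139, -0.001, 0.527]
contact_force: [-0.2, -0.2, -5.2]
grip_width: 18.7
finger_force: 30.0
time: 63.45
tool_pos: [517.8, 74.9, 273.3]
tcp_rot: [-3.14, 0.003, 0.457]
contact_force: [0.3, 0.3, -4.5]
grip_width: 18.5
finger_force: 30.0
time: 64.28
tool_pos: [538.2, 269.9, 273.3]
tcp_rot: [-3.141, 0.003, 0.453]
contact_force: [0.0, -0.6, -4.9]
grip_width: 18.5
finger_force: 30.0
t64.3 tcp [538.2 269.9 273.3] rpy [-3.141e+00  3.000e-03  4.530e-01] F [ 0.  -0.6 -4.9] w18.5 ff30 q [0.34 0.46 1.2  0.   1.49 1.46]
[(140, 10, 127), (143, 8, 66), (146, 8, 66), (149, 8, 68), (152, 11, 168), (155, 11, 215), (158, 11, 215), (161, 11, 215), (164, 11, 215), (167, 11, 214), (170, 11, 214), (173, 9, 190), (176, 139, 97), (179, 155, 169), (182, 156, 183), (185, 131, 70), (188, 131, 68), (191, 128, 68), (194, 131, 66), (197, 135, 72), (200, 145, 104), (203, 148, 121), (206, 147, 130)]
[('lug', np.float64(153.0)), ('disc', np.float64(178.0)), ('bar', np.float64(199.0))]
```

```bash
python3 -m pendant '[[[0.07,0.17,0],[0,0,0],-1],[[0,0,-0.4],[0,0,0],-1],[[0,0,-0.7],[0,0,0],-1],[[0,0,-0.8],[0,0,0],-1],[[0,0,-0.8],[0,0,0],-1],[[0,0,-0.5],[0,0,0],-1],[[0,0,-0.3],[0,0,0],-1],[[0,0,-0.2],[0,0,0],-1],[[0,0,0],[0,0,0],-1],[[0,0,0],[0,0,0],-1]]'
python3 -c "from h import *;st()"
python3 -m pendant '[[[0,0,-0.2],[0,0,0],-1],[[0,0,-0.15],[0,0,0],-1],[[0,0,-0.15],[0,0,0],-1],[[0,0,-0.1],[0,0,0],-1],[[0,0,0],[0,0,0],-1],[[0,0,0],[0,0,0],-1],[[0,0,0],[0,0,0],-1],[[0,0,0],[0,0,0],-1],[[0,0,0],[0,0,0],-1],[[0,0,0],[0,0,0],-1]]'
python3 -c "from h import *;st()"
```

```text
time: 65.17
tool_pos: [542.1, 273.0, 165.0]
tcp_rot: [3.141, -0.001, 0.449]
contact_force: [0.3, -0.5, -4.9]
grip_width: 18.7
finger_force: 30.0
t65.2 tcp [542.1 273.  165. ] rpy [ 3.141e+00 -1.000e-03  4.490e-01] F [ 0.3 -0.5 -4.9] w18.7 ff30 q [ 0.34  0.54  1.37 -0.    1.24  1.46]
time: 66.0
tool_pos: [541.6, 273.2, 146.4]
tcp_rot: [3.141, -0.0, 0.45]
contact_force: [-1.2, -0.5, -4.1]
grip_width: 18.5
finger_force: 30.0
t66.0 tcp [541.6 273.2 146.4] rpy [ 3.141 -0.     0.45 ] F [-1.2 -0.5 -4.1] w18.5 ff30 q [ 0.34  0.55  1.39 -0.    1.19  1.46]
```

```bash
python3 -m pendant '[[[-0.05,0.06,0],[0,0,0],-1],[[0,0,-0.1],[0,0,0],-1],[[0,0,-0.1],[0,0,0],-1],[[0,0,-0.1],[0,0,0],-1],[[0,0,-0.08],[0,0,0],-1],[[0,0,0],[0,0,0],-1],[[0,0,0],[0,0,0],-1],[[0,0,0],[0,0,0],-1],[[0,0,0],[0,0,0],-1],[[0,0,0],[0,0,0],-1]]'
python3 -c "from h import *;st()"
```

```text
time: 66.83
tool_pos: [540.2, 275.0, 135.0]
tcp_rot: [3.141, -0.0, 0.45]
contact_force: [0.2, -0.2, -4.1]
grip_width: 18.7
finger_force: 30.0
t66.8 tcp [540.2 275.  135. ] rpy [ 3.141 -0.     0.45 ] F [ 0.2 -0.2 -4.1] w18.7 ff30 q [ 0.34  0.56  1.41 -0.    1.17  1.47]
```

```bash
python3 -m pendant '[[[0,0,-0.1],[0,0,0],-1],[[0,0,-0.08],[0,0,0],-1],[[0,0,0],[0,0,-0.4],-1],[[0,0,0],[0,0,-0.5],-1],[[0,0,0],[0,0,-0.6],-1],[[0,0,0],[0,0,-0.6],-1],[[0,0,0],[0,0,-0.6],-1],[[0,0,0],[0,0,-0.6],-1],[[0,0,0],[0,0,-0.6],-1],[[0,0,0],[0,0,-0.6],-1]]'
python3 -c "from h import *;o=st();print(o['moment'])"
python3 -m pendant '[[[0,0,0],[0,0,-0.6],-1],[[0,0,0],[0,0,-0.8],-1],[[0,0,0],[0,0,-0.8],-1],[[0,0,0],[0,0,-0.8],-1],[[0,0,0],[0,0,-0.8],-1],[[0,0,0],[0,0,-0.43],-1],[[0,0,0],[0,0,0],-1],[[0,0,0],[0,0,0],-1],[[0,0,0],[0,0,0],-1],[[0,0,0],[0,0,0],-1]]'
python3 -c "from h import *;o=st();print(o['moment'])"
```

```text
time: 67.67
tool_pos: [539.9, 274.9, 129.1]
tcp_rot: [3.141, 0.0, -0.094]
contact_force: [-0.5, -0.1, -4.5]
grip_width: 18.6
finger_force: 30.0
t67.7 tcp [539.9 274.9 129.1] rpy [ 3.141  0.    -0.094] F [-0.5 -0.1 -4.5] w18.6 ff30 q [ 0.34  0.57  1.42 -0.    1.16  2.01]
[-0.02674716 -0.00771762 -0.02060769]
time: 68.5
tool_pos: [540.0, 275.0, 129.3]
tcp_rot: [3.141, 0.0, -0.596]
contact_force: [-0.4, 0.3, -4.5]
grip_width: 18.8
finger_force: 30.0
t68.5 tcp [540.  275.  129.3] rpy [ 3.141  0.    -0.596] F [-0.4  0.3 -4.5] w18.8 ff30 q [ 0.34  0.57  1.42 -0.    1.16  2.51]
[0.07891867 0.05938529 0.00575693]
```

Lower about 13 mm into the notches, seat, release and lift.

```bash
python3 -m pendant '[[[0,0,-0.1],[0,0,0],-1],[[0,0,-0.1],[0,0,0],-1],[[0,0,-0.1],[0,0,0],-1],[[0,0,-0.1],[0,0,0],-1],[[0,0,0],[0,0,0],-1],[[0,0,0],[0,0,0],-1],[[0,0,0],[0,0,0],-1],[[0,0,0],[0,0,0],-1],[[0,0,0],[0,0,0],-1],[[0,0,0],[0,0,0],-1]]'
python3 -c "from h import *;st()"
python3 -m pendant '[[[0,0,-0.06],[0,0,0],-1],[[0,0,0],[0,0,0],-1],[[0,0,0],[0,0,0],-0.1],[[0,0,0],[0,0,0],-0.1],[[0,0,0],[0,0,0],-0.1],[[0,0,0],[0,0,0],-0.1],[[0,0,0.3],[0,0,0],-0.1],[[0,0,0.8],[0,0,0],-0.1],[[0,0,1],[0,0,0],-0.1],[[0,0,1],[0,0,0],-0.1]]'
python3 -c "from h import *;st()"
```

```text
time: 69.33
tool_pos: [540.0, 274.9, 117.3]
tcp_rot: [3.141, 0.0, -0.598]
contact_force: [-1.2, -0.1, -4.8]
grip_width: 18.8
finger_force: 30.0
t69.3 tcp [540.  274.9 117.3] rpy [ 3.141  0.    -0.598] F [-1.2 -0.1 -4.8] w18.8 ff30 q [ 0.34  0.58  1.43 -0.    1.13  2.51]
time: 70.17
tool_pos: [539.7, 274.8, 209.8]
tcp_rot: [3.14, 0.001, -0.598]
contact_force: [0.5, 0.2, -0.2]
grip_width: 41.3
finger_force: 0.0
t70.2 tcp [539.7 274.8 209.8] rpy [ 3.14e+00  1.00e-03 -5.98e-01] F [ 0.5  0.2 -0.2] w41.3 ff0 q [ 0.34  0.5   1.3  -0.    1.34  2.51]
```

```bash
python3 -m pendant '[[[0,0,0.8],[0,0,0],-0.1],[[0,0,0.8],[0,0,0],0],[[-0.3,-0.3,0.8],[0,0,0.7],0],[[-0.4,-0.4,0.8],[0,0,0.8],0],[[-0.4,-0.4,0.8],[0,0,0.8],0],[[-0.5,-0.4,0],[0,0,0.8],0],[[-0.5,-0.4,0],[0,0,0.8],0],[[-0.4,-0.1,0],[0,0,0.8],0],[[0,0,0],[0,0,0],0],[[0,0,0],[0,0,0],0]]'
python3 - <<'E'
from fp import *
o=st(); p=bot.camera_params("wrist"); im=bot.capture("wrist"); cv2.imwrite("pics/w14raw.png",im)
for n,x,y,s in [("TL",637.3,310,34),("TR",644,185,32.3),("BR",543,150,39.3),("LL",540,275,25.8)]:
    a=np.radians(s-60); r=[]
    for z in (12,22,32,42):
        b,q=fit(im,p,(x,y,a),z); r.append((z,round(q,3),b[:2].round(1).tolist(),round(np.degrees(b[2])-s+60,1)))
    print(n,r)
E
```

```text
time: 71.0
tool_pos: [465.1, 215.0, 329.7]
tcp_rot: [-3.141, -0.002, -0.036]
contact_force: [0.5, -0.2, 1.0]
grip_width: 46.2
finger_force: 0.0
t71.0 tcp [465.1 215.  329.7] rpy [-3.141e+00 -2.000e-03 -3.600e-02] F [ 0.5 -0.2  1. ] w46.2 ff0 q [ 0.28  0.26  1.35 -0.    1.54  1.89]
TL [(12, np.float64(0.88), [644.7, 315.8], np.float64(-2.3)), (22, np.float64(0.843), [644.2, 314.0], np.float64(-10.0)), (32, np.float64(0.803), [642.5, 310.7], np.float64(-14.8)), (42, np.float64(0.767), [639.5, 310.7], np.float64(-17.7))]
TR [(12, np.float64(0.872), [646.8, 185.9], np.float64(5.9)), (22, np.float64(0.835), [644.8, 188.7], np.float64(-5.0)), (32, np.float64(0.796), [642.9, 187.0], np.float64(-4.5)), (42, np.float64(0.756), [638.4, 187.4], np.float64(12.9))]
BR [(12, np.float64(0.89), [545.1, 149.1], np.float64(21.4)), (22, np.float64(0.847), [544.1, 149.6], np.float64(22.3)), (32, np.float64(0.809), [542.0, 151.3], np.float64(20.1)), (42, np.float64(0.773), [542.4, 151.6], np.float64(21.7))]
LL [(12, np.float64(0.885), [541.4, 277.8], np.float64(9.0)), (22, np.float64(0.849), [539.4, 277.4], np.float64(30.9)), (32, np.float64(0.81), [539.0, 274.9], np.float64(29.0)), (42, np.float64(0.768), [540.4, 273.3], np.float64(25.7))]
```

```bash
python3 -c "
from plant import bot
print(bot.close_job())"
```

```text
the job is handed in; nothing more can be done
None
```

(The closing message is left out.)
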